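Assemble the wooden toy lighthouse and cottage

ROBOT

A 6-joint arm with a two-finger parallel gripper is mounted at the origin on the work surface. World frame = base frame: x ahead of the robot, y to its left, z up, the work surface at z = 0. Lengths are in mm, angles in rad, forces in N, time in s.
With the tool pointing down it reaches from about 300 to 850 mm from the base axis. Payload 5.4 kg.
Tool frame: the origin (TCP) lies on the centre line of the jaws, within the pads' length; the fingertips stand 19 mm ahead of it and the grasp point (between the pads) is the TCP; x points along the fingers, z is the direction in which the jaws open and shut, and the axes are right-handed (so a half turn about x gives the same grasp; the last joint's range is limited). The gripper opens to 85 mm and grips with 20 to 120 N. Pads are 22 mm wide; open, the fingers measure 114 mm over their backs; the gripper's body (76 mm by 85 mm) begins 54 mm behind the grasp point. The pads swing forward as they close: fully open they stand 13 mm farther back than shut.
Start: joints at [1.036, 0.158, 1.597, -0, 1.386, -0.21], TCP at [183.503, 544.916, 250.299] pointing down, gripper open.
Joint ranges: [-2.91, 2.91], [-0.94, 2.29], [0.18, 2.7], [-1.29, 4.43], [0.17, 2.64], [-3, 3]. Speed limits (rad/s): [2.57, 2.57, 3.14, 3.14, 3.14, 3.14].

INTERFACE

Orientations are given as a unit quaternion [w, x, y, z].
In Python, from plant import * gives the robot as it stands.
- The arm moves only by the tool play_rows, never from a script. Its argument "deltas" is a list of rows, each a list of 4 numbers: the shift along the tool's x, y, z in m, then the turn about the tool's x in rad. A call has 1 to 5 rows; each row shifts and turns the commanded pose from where the row before left it, along the tool's axes as they then stand; what a row does not reach is not made up. A row lasts 1/8 s, in which the tool goes at most 62.5 mm and 10.7 degrees, less where a joint would pass 70% of its speed; a pose out of reach is approached as far as the arm can. A call with a gripper value outside its range is refused whole. "hand" is the opening, from 0 (shut) to 1 (fully open), set as the call begins (left out, the last holds). The fingers move at their own pace and stop on an object; "squeeze" is the grip in N (left out, the last holds). Time passes only in rows, so rows that do not move let the fingers close. It gives the time, the measured TCP pose, the force and the opening at its end, in the units of the state.
- sense(): the state, without advancing time (a new reading comes with each control period).
- capture(name): name is "scene" or "top" or "wrist"; returns a dict with "frame" (400x640x3 uint8, red, green, blue), "fx", "fy", "cx", "cy" (pixels), "R" (3x3) and "t" (3): a world point X has camera coordinates R X + t. Camera axes: x right, y down, z forward; pixel columns grow to the right and rows downward; lengths in mm; the calibration is good to about 2 mm. A picture is of the moment at which its call begins. There is no depth.
- hand_in(): hands the job in, once; it reports no verdict.
The state is a dict: "time": time; "q": joint angles; "qd": joint speeds; "joint_efforts": joint torques, N m; "eef_pos": TCP position; "tool_rot": TCP orientation; "ft_force": force on the tool from outside, world axes, zero at the start; "torque": the same for the moment, N m; "finger_gap": opening from 0.0 (shut) to 1.0 (fully open).
Only numpy, scipy, OpenCV 4.12 (cv2) and the standard library are available. Lean on these libraries where they do the work, as an engineer would, in place of code of your own. Each camera call takes 0.05 s, during which the arm holds its last target.

TASK

Put the wooden toy harbour together for the display, one piece at a time in this order: stand the lighthouse tower in the middle of the round plinth, the lantern on the tower (gallery disc down), the cap on the lantern, then the cottage block in the middle of the rectangular slab with its long sides along the slab's long sides, and last the roof on the cottage with its ridge along the cottage's long side. Set each piece down upright and well centred on the one below and let go of it before taking the next; leave the glue bottle, the tin and the brush where they are.

Things in the scene. Friction and masses are not known exactly. Their poses are not given: they have to be found in the camera images.
- round_plinth: Target, fixed to the bench: round dark-wood disc, 94 mm across at the foot, 86 mm at the top, 12 mm thick. Origin: centre of its underside, on the bench top; z up.
- slab: Target, fixed to the bench: rectangular dark-wood slab, 110 mm (its x) by 74 mm (its y), 10 mm thick. Origin: centre of its underside, on the bench top; z up. It may be turned by up to 35 degrees.
- tower: Loose light-wood lighthouse tower, about 0.12 kg: solid round, slightly tapered, 58 mm across at the foot, 50 mm at the top, 75 mm high, standing upright. A dark door and a window are inlaid on one side (any side may face out). Origin: centre of its underside; z up.
- lantern: Loose light-wood lighthouse lantern, about 0.05 kg: round gallery disc 62 mm across and 8 mm thick at the bottom, and on it a solid drum 38 mm across with dark window panes, up to 46 mm height. Flat top. Stands upright. Origin: centre of its underside; z up.
- cap: Loose light-wood lighthouse cap, about 0.04 kg: low cone 52 mm across with a 5 mm vertical rim, narrowing to 18 mm across at height 22 mm, and a round upright stem 16 mm across on top of that, up to 52 mm height, by which it can be held. Flat underside; stands upright. Origin: centre of its underside; z up.
- house: Loose light-wood cottage block without roof, about 0.09 kg: 60 mm (its x) by 44 mm (its y) by 50 mm high, flat top, with dark doors and windows inlaid on both long sides (those facing its +y and -y). Stands upright, at any yaw. Origin: centre of its underside; z up.
- roof: Loose cottage roof, about 0.06 kg: gable roof with flat underside and redder wood slopes, 70 mm long along the ridge (its x), about 60 mm wide over the eaves (its y), ridge 26 mm high (the ridge is the roof's x direction); in the middle of the ridge a square light-wood chimney, 18 by 18 mm, up to 56 mm height, sides along x and y, by which it can be held. Stands upright, at any yaw. Origin: centre of its underside; z up.
- glue: Bystander, loose: white glue bottle, 48 mm across, 130 mm tall, upright. Origin: centre of its underside. Leave alone.
- tin: Bystander, loose: plain steel tin, 68 mm across, 85 mm tall, upright. Origin: centre of its underside. Leave alone.
- brush: Bystander, loose: brush, 200 mm long, up to 42 mm wide and 20 mm high, lying flat at the far side of the bench, its length (its x) roughly crosswise to the robot's forward direction. Origin: on its underside, at mid-length. Leave alone.
Not all that is in view belongs to the job. Leave any orange or purple look-alike of the tower alone.

How it is judged (in metres and radians):
On the way, in this order (a step that is already met when the one before it is completed fails the run):
1. the tower stands centred on the round plinth, released (horizontal distance between tower and round_plinth below 0.012 m and z of tower in the frame of round_plinth between 0.008 and 0.016 m and angle between tower's own z axis and vertical below 0.08 rad and linear speed of tower below 0.02 m/s and contact force between the fingers and tower below 0.05 N), for 0.2 s.
2. the lantern stands centred on the tower, released (horizontal distance between lantern and tower below 0.009 m and z of lantern in the frame of tower between 0.071 and 0.079 m and angle between lantern's own z axis and vertical below 0.08 rad and linear speed of lantern below 0.02 m/s and contact force between the fingers and lantern below 0.05 N), for 0.2 s.
3. the cap sits centred on the lantern, released (horizontal distance between cap and lantern below 0.009 m and z of cap in the frame of lantern between 0.042 and 0.05 m and angle between cap's own z axis and vertical below 0.08 rad and linear speed of cap below 0.02 m/s and contact force between the fingers and cap below 0.05 N), for 0.2 s.
4. the house stands centred on the rectangular slab, long side along its long side, released (horizontal distance between house and slab below 0.012 m and z of house in the frame of slab between 0.006 and 0.014 m and angle between house's own z axis and vertical below 0.08 rad and linear speed of house below 0.02 m/s and contact force between the fingers and house below 0.05 N and angle between the x axis of house and the x axis of slab, either way round below 0.25 rad), for 0.2 s.
5. the roof lies centred on the house, ridge along its long side, released (horizontal distance between roof and house below 0.009 m and z of roof in the frame of house between 0.046 and 0.054 m and angle between roof's own z axis and vertical below 0.08 rad and linear speed of roof below 0.02 m/s and contact force between the fingers and roof below 0.05 N and angle between the x axis of roof and the x axis of house, either way round below 0.25 rad), for 0.2 s.
At the end, for the whole second after the job is handed in: Tower on plinth and house on slab within 12 mm of centre; lantern on tower, cap on lantern, roof on house within 9 mm; house and roof parallel to what is below to 0.25 rad; each at its resting height to 4 mm, upright to 0.08 rad, at rest and released (all of step 1 and all of step 2 and all of step 3 and all of step 4 and all of step 5); the robot touches nothing.
It fails at once if the glue bottle is pushed by more than 30 mm (distance of glue from where it was at the start of the episode above 0.03 m).
It fails at once if the tin is pushed by more than 30 mm (distance of tin from where it was at the start of the episode above 0.03 m).
It fails at once if the brush is pushed by more than 30 mm (distance of brush from where it was at the start of the episode above 0.03 m).
It also fails if it takes over 141 s, if anything falls off the work surface, if the arm or the gripper's body presses on something with over 40 N, if the wrist force passes 120 N, or if a joint passes its speed limit or range.

## Working session

There is one attempt and no reset: what is moved stays moved. The work goes in short steps, Python scripts to look and compute and a tool call to move; the robot and the scene stay as the last step left them, time stands still between calls to the robot, and variables do not carry over. Pictures are saved under pics/ and viewed, and the job is handed in when it is done.

Besides the shell and the picture viewer there is one more tool, called after "Call:" as a command line: name --pt "numbers of a row" for each row, then --argument value for the rest. play_rows: Moves the arm, as the interface text tells. Its arguments: {"type":"object","properties":{"deltas":{"type":"array"},"hand":{"type":"number"},"squeeze":{"type":"number"}},"required":["deltas"]}

```bash
mkdir -p pics; ls; cat > h.py <<'E'
from plant import *
import numpy as np, cv2
def snap(n,f=None):
    c=capture(n); 
    import pickle; pickle.dump(c,open(f'pics/{f or n}.pkl','wb'))
    cv2.imwrite(f'pics/{f or n}.png',c['frame'][:,:,::-1]); return c
E
python3 - <<'E'
from h import *
print(sense())
for n in('scene','top','wrist'):
    c=snap(n,n+'0'); R=np.array(c['R']);t=np.array(c['t']); print(n,c['fx'],c['cx'],c['cy'],R.round(3).tolist(),(-R.T@t).round(1))
E
```

```text
pics
{'time': 0.0, 'q': array([ 1.03591183e+00,  1.59085605e-01,  1.59822561e+00,  1.44174521e-05,
        1.38617095e+00, -2.10114665e-01]), 'qd': array([-0.00032564, -0.00105006,  0.00045643,  0.00048147,  0.00133029,
       -0.00043889]), 'joint_efforts': array([ 1.32790748e-03, -3.95996726e+01, -3.31435347e+01, -1.40490915e-04,
        8.43025628e-03,  4.28383123e-05]), 'eef_pos': array([183.21245871, 544.44592825, 249.299631  ]), 'tool_rot': array([ 0.57364474, -0.41284868,  0.57487256,  0.41232173]), 'ft_force': array([-0.07209627,  0.11544729, -0.21643655]), 'torque': array([ 0.0384489 ,  0.04036353, -0.02513382]), 'finger_gap': 0.997507372291311}
scene 499.0112782669039 319.08189496401974 207.57986498205292 [[0.429, 0.903, 0.005], [0.563, -0.263, -0.784], [-0.707, 0.339, -0.621]] [1476.3 -425.8  845.8]
top 484.93173710520506 320.63269441507697 199.68321014981458 [[-0.015, -0.999, -0.033], [-0.998, 0.017, -0.06], [0.061, 0.032, -0.998]] [ 498.   -27.  1288.4]
wrist 323.72829665056497 323.95553508528377 196.54488046446167 [[0.32, 0.948, -0.002], [0.895, -0.301, 0.328], [0.311, -0.107, -0.945]] [102.5 571.3 372. ]
```

View pics/scene0.png

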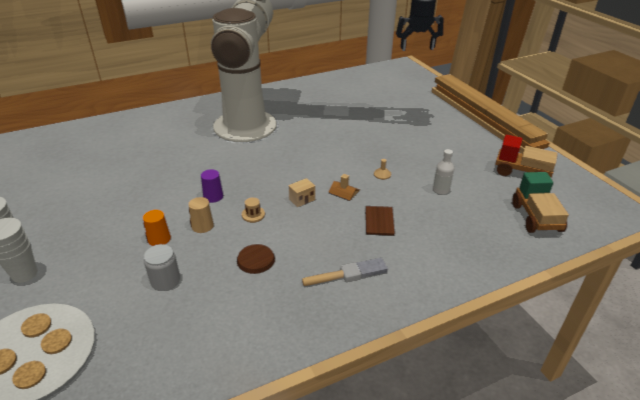

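View pics/top0.png

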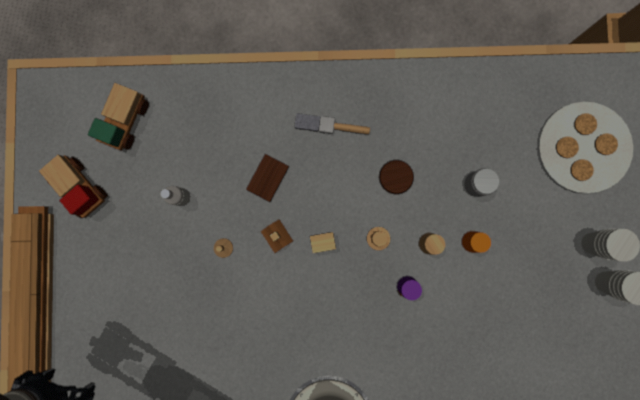

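View pics/wrist0.png

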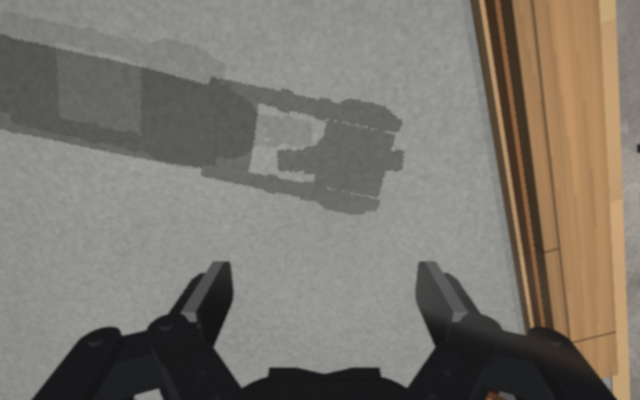

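Top view: plain light-wood tower at (434,244), orange look-alike at (477,242), purple at (410,288). The light-wood one fits the description. Lantern (378,238), house (322,243), roof (277,236), cap (224,248), slab (268,177), plinth (397,177). Next I'll enlarge to confirm.

```bash
python3 - <<'E'
import cv2
a=cv2.imread('pics/top0.png')[150:310,200:510]; cv2.imwrite('pics/c1.png',cv2.resize(a,(775,400),interpolation=cv2.INTER_CUBIC))
a=cv2.imread('pics/scene0.png')[140:290,130:410]; cv2.imwrite('pics/c2.png',cv2.resize(a,(784,420),interpolation=cv2.INTER_CUBIC))
E
```

```text
(no output)
```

View pics/c1.png

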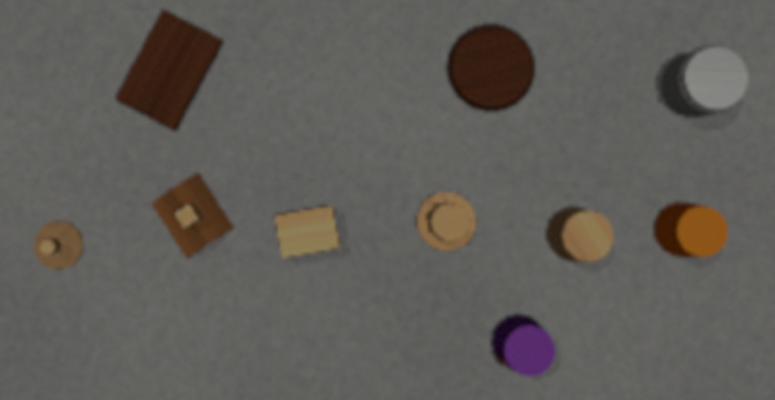

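View pics/c2.png

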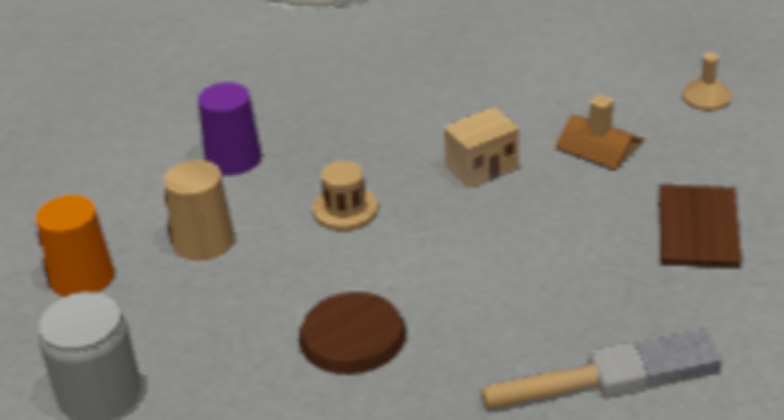

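```bash
cat >> h.py <<'E'
def ray(c,u,v):
    R=np.array(c['R']);t=np.array(c['t']); d=R.T@np.array([(u-c['cx'])/c['fx'],(v-c['cy'])/c['fy'],1]); return -R.T@t,d
def atz(c,u,v,z):
    o,d=ray(c,u,v); return o+d*(z-o[2])/d[2]
def tri(obs):
    A=np.zeros((3,3));b=np.zeros(3)
    for c,u,v in obs:
        o,d=ray(c,u,v); d/=np.linalg.norm(d); P=np.eye(3)-np.outer(d,d); A+=P;b+=P@o
    X=np.linalg.solve(A,b)
    return X,[float(np.linalg.norm(np.cross(X-ray(c,u,v)[0],ray(c,u,v)[1])/np.linalg.norm(ray(c,u,v)[1])).round(2)) for c,u,v in obs]
def proj(c,X):
    p=np.array(c['R'])@X+np.array(c['t']); return np.array([c['fx']*p[0]/p[2]+c['cx'],c['fy']*p[1]/p[2]+c['cy']])
import pickle
def load(f): return pickle.load(open(f'pics/{f}.pkl','rb'))
E
python3 - <<'E'
from h import *
T=load('top0');S=load('scene0')
P=dict(tower=((588,236),(193,177),75),lantern=((453,223),(343,175),46),house=((307,232),(482,131),50),roof=((186,215),(601,101),56),cap=((48,247),(710,57),52),plinth=((491,66),(353,324),12),slab=((170,70),(699,224),10))
for k,(a,b,z) in P.items():
    a=(a[0]/2.5+200-.3,a[1]/2.5+150-.3); b=(b[0]/2.8+130-.3,b[1]/2.8+140-.3)
    X,e=tri([(T,*a),(S,*b)]); print(k,X.round(1),e,atz(T,*a,z).round(1),atz(S,*b,z).round(1))
for n,cs in dict(slab=[(165,10),(222,41),(176,129),(117,99)],house=[(275,215),(331,206),(338,249),(283,257)],roof=[(197,174),(233,228),(189,257),(152,205)],chim=[(186,203),(199,214),(187,228),(174,216)]).items():
    z=dict(slab=10,house=50,roof=3,chim=56)[n]
    Q=np.array([atz(T,u/2.5+200-.3,v/2.5+150-.3,z) for u,v in cs]);print(n,Q.mean(0).round(1))
    for i in range(4):
        d=Q[(i+1)%4]-Q[i]; print('  ',np.linalg.norm(d).round(1),np.degrees(np.arctan2(d[1],d[0])).round(1))
E
```

```text
tower [ 457.  -270.3   76.6] [1.06, 1.06] [ 457.3 -269.6   75. ] [ 454.3 -270.9   75. ]
lantern [ 471.7 -138.5   46.1] [0.84, 0.84] [ 471.4 -139.3   46. ] [ 472.  -137.7   46. ]
house [464.1   8.7  46.6] [0.95, 0.95] [464.5   9.4  50. ] [468.    5.9  50. ]
roof [482.9 130.   58.5] [1.96, 1.96] [483.7 132.2  56. ] [479.2 129.9  56. ]
cap [452.6 273.3  53. ] [1.24, 1.24] [453.1 274.7  52. ] [451.1 272.9  52. ]
plinth [ 634.1 -186.9   15.2] [1.4, 1.4] [ 634.9 -186.    12. ] [ 630.3 -187.3   12. ]
slab [637.1 153.4   8.4] [0.65, 0.65] [637.2 153.7  10. ] [638.5 151.6  10. ]
slab [637.6 153.7  10. ]
   69.7 -119.6
   105.5 151.7
   70.9 62.2
   107.8 -28.9
house [464.8   9.7  50. ]
   57.9 -81.7
   44.2 -171.7
   56.6 97.4
   43.4 10.0
roof [481.9 131.8   3. ]
   69.0 -146.9
   55.8 122.5
   67.8 35.0
   58.0 -56.3
chim [483.4 131.6  56. ]
   17.4 -130.8
   18.7 138.5
   18.1 46.8
   18.0 -43.6
```

```bash
cat >> h.py <<'E'
from scipy.spatial.transform import Rotation as Ro
def tool(s=None):
    s=s or sense(); q=s['tool_rot']; return np.array(s['eef_pos']),Ro.from_quat([q[1],q[2],q[3],q[0]]).as_matrix(),s
def rows(target,yaw=None):
    """world target mm, jaw (tool z) yaw deg; prints total tool-frame shift (at current axes) and turn"""
    p,R,s=tool(); d=R.T@(np.array(target,float)-p)
    y=np.degrees(np.arctan2(R[1,2],R[0,2])); print('t',round(s['time'],2),'pos',p.round(1),'jaw',y.round(2),'tilt',np.degrees(np.arccos(-R[2,0])).round(2),'gap',round(s['finger_gap'],3),'q6',s['q'][5].round(2),'F',s['ft_force'].round(1))
    print('shift m',(d/1000).round(4), 'n>=',round(np.linalg.norm(d)/62.5,1))
    if yaw is not None:
        a=(y-yaw+90)%180-90; print('turn rad',np.radians(a).round(4),'n>=',abs(a/10.7).round(1))
E
python3 - <<'E'
from h import *
p,R,s=tool(); print(R.round(3)); rows([430,200,280],90)
E
```

```text
[[-0.001 -0.948  0.319]
 [-0.001  0.319  0.948]
 [-1.     0.    -0.001]]
t 0.15 pos [183.3 544.5 249.5] jaw 71.39 tilt 0.08 gap 1.0 q6 -0.21 F [0.2 0.9 0.4]
shift m [-0.0302 -0.3437 -0.2478] n>= 6.8
turn rad -0.3248 n>= 1.7
```

Call:
play_rows --pt "-0.015 0 0 -0.1624" --pt "-0.015 0 0 -0.1624" --pt "0 -0.031 -0.043 0" --pt "0 -0.031 -0.043 0" --pt "0 -0.031 -0.043 0" --hand 1

```text
time: 0.78
eef_pos: [277.0, 414.5, 280.0]
tool_rot: [-0.5, 0.5, -0.5, -0.5]
ft_force: [-0.0, -0.4, 0.5]
finger_gap: 0.998
```

Call:
play_rows --pt "0 -0.031 -0.043 0" --pt "0 -0.031 -0.043 0" --pt "0 -0.031 -0.043 0" --pt "0 -0.031 -0.043 0" --pt "0 -0.031 -0.043 0"

```text
time: 1.4
eef_pos: [432.1, 199.4, 280.2]
tool_rot: [0.5, -0.5, 0.5, 0.5]
ft_force: [0.6, 1.5, -1.3]
finger_gap: 1.002
```

```bash
python3 - <<'E'
from h import *
snap('wrist','w1'); rows([455,-60,280],90)
E
```

```text
t 1.45 pos [435.3 194.7 280.2] jaw 89.73 tilt 0.26 gap 0.999 q6 -1.4 F [ 2.7 -4.8  0.5]
shift m [ 0.0012 -0.0208 -0.2546] n>= 4.1
turn rad -0.0047 n>= 0.0
```

View pics/w1.png

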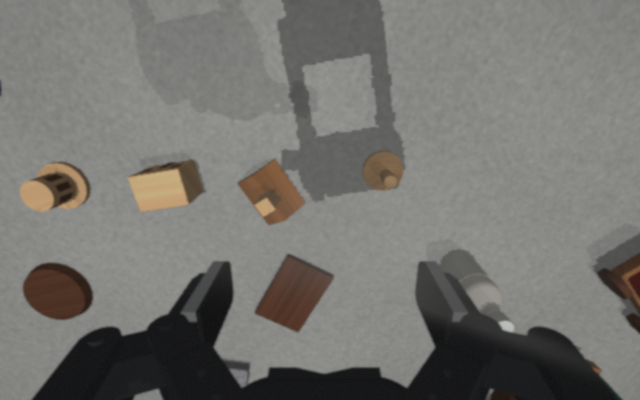

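Wrist view: cap (383,172), roof (271,192), house (165,186), slab (295,292), lantern (50,190), plinth (57,290), glue at right. The roof's ridge runs from upper-left edge to right-lower, to be checked closer. Heading to the tower.

Call:
play_rows --pt "0 0.005 -0.043 0" --pt "0 0.006 -0.043 0" --pt "0 0.006 -0.043 0" --pt "0 0.006 -0.043 0" --pt "0 0.006 -0.043 0"

```text
time: 2.08
eef_pos: [402.0, -15.1, 280.1]
tool_rot: [0.5, -0.5, 0.5, 0.5]
ft_force: [0.4, 0.0, -0.3]
finger_gap: 1.003
```

Call:
play_rows --pt "0 0 -0.043 0" --pt "0 0 -0.043 0" --pt "0 0 -0.043 0" --pt "0 0 -0.043 0" --pt "0 0 -0.043 0"

```text
time: 2.7
eef_pos: [402.3, -230.2, 280.1]
tool_rot: [0.5, -0.5, 0.5, 0.5]
ft_force: [-0.0, 0.6, 0.0]
finger_gap: 1.001
```

Call:
play_rows --pt "0 0 0 0" --pt "0 0 0 0"

```text
time: 2.95
eef_pos: [402.4, -228.4, 280.0]
tool_rot: [0.5, -0.5, 0.5, 0.5]
ft_force: [-0.0, 0.5, 0.3]
finger_gap: 1.003
```

```bash
python3 - <<'E'
from h import *
snap('wrist','w2'); rows([455,-270,280],90)
E
```

```text
t 3.0 pos [ 402.5 -228.1  280.1] jaw 90.04 tilt 0.04 gap 0.999 q6 -2.35 F [0.7 0.6 0.6]
shift m [ 0.     -0.0524 -0.0419] n>= 1.1
turn rad 0.0008 n>= 0.0
```

View pics/w2.png

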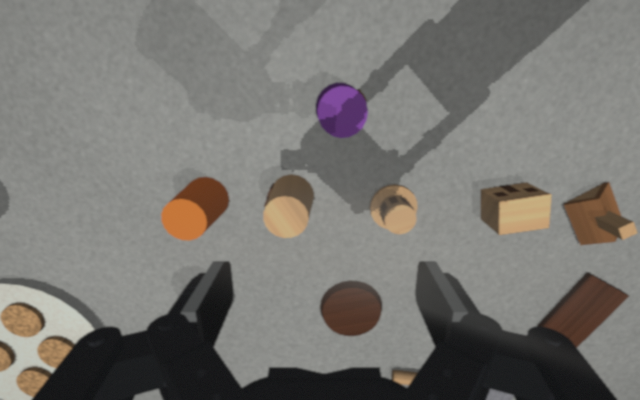

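```bash
python3 - <<'E'
import cv2
a=cv2.imread('pics/w2.png')[170:345,250:430]; cv2.imwrite('pics/c3.png',cv2.resize(cv2.convertScaleAbs(a,alpha=1.5),None,fx=3.4,fy=3.4,interpolation=cv2.INTER_CUBIC))
E
```

```text
(no output)
```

View pics/c3.png

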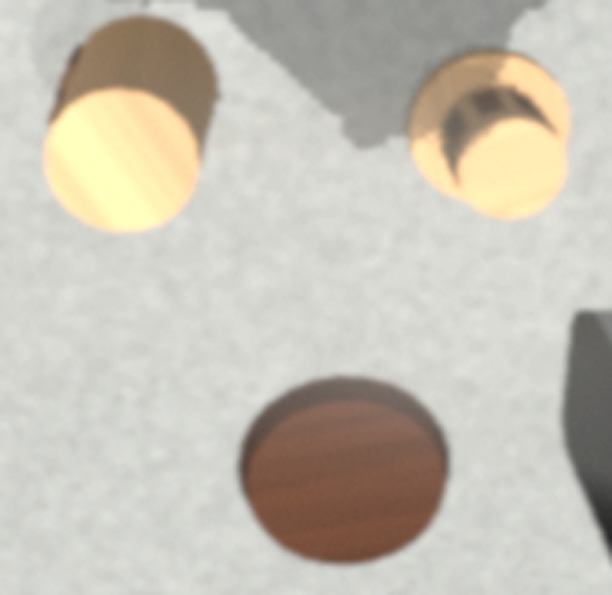

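The enlarged crop confirms the light-wood tower (top centre 121,160, dark inlay on its left side), lantern drum top (512,169) and plinth top (346,482).

```bash
python3 - <<'E'
from h import *
W=load('w2');T=load('top0');S=load('scene0')
c=dict(tower=((121.5,160),(588,236),(193,177),75),lantern=((512,169),(453,223),(343,175),46),plinth=((346,482),(491,66),(353,324),12))
for k,(w,a,b,z) in c.items():
    w=(w[0]/3.4+250-.35,w[1]/3.4+170-.35);a=(a[0]/2.5+199.7,a[1]/2.5+149.7);b=(b[0]/2.8+129.7,b[1]/2.8+139.7)
    print(k,atz(W,*w,z).round(1),[x if isinstance(x,list) else x.round(1) for x in tri([(W,*w),(T,*a)])],[x if isinstance(x,list) else x.round(1) for x in tri([(W,*w),(T,*a),(S,*b)])])
E
```

```text
tower [ 454.3 -271.    75. ] [array([ 457.1, -271.5,   68. ]), [0.49, 0.49]] [array([ 455.6, -270.6,   74.9]), [1.29, 1.94, 0.96]]
lantern [ 470.  -137.6   46. ] [array([ 470.7, -138.4,   45.9]), [1.1, 1.1]] [array([ 470.9, -138.1,   45.3]), [0.92, 1.36, 0.64]]
plinth [ 630.  -188.9   12. ] [array([ 635.9, -187.5,    4.3]), [0.61, 0.61]] [array([ 632.4, -187.4,   11.9]), [2.22, 2.86, 1.6]]
```

Call:
play_rows --pt "0.02 -0.026 -0.021 0" --pt "0.03 -0.0265 -0.0215 0" --pt "0.03 0 0 0" --pt "0.03 0 0 0" --pt "0.0 0 0 0"

```text
time: 3.62
eef_pos: [453.9, -269.1, 167.9]
tool_rot: [0.5, -0.498, 0.5, 0.502]
ft_force: [0.4, -0.2, 0.1]
finger_gap: 1.001
```

```bash
python3 - <<'E'
from h import *
snap('wrist','w3'); rows([455,-270.7,47],90)
E
```

```text
t 3.67 pos [ 454.8 -270.2  170. ] jaw 90.08 tilt 0.11 gap 0.999 q6 -2.34 F [ 0.  -0.1  0.1]
shift m [ 0.123  -0.0003 -0.0007] n>= 2.0
turn rad 0.0013 n>= 0.0
```

View pics/w3.png

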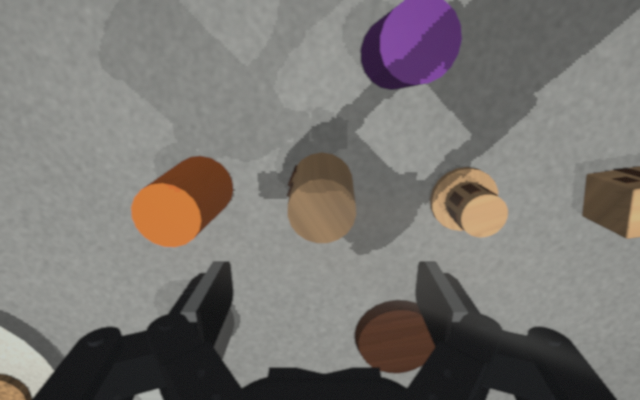

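```bash
python3 - <<'E'
from h import *
W=load('w3');print(atz(W,321.5,210.5,75), atz(W,484,216,46))
W2=load('w2'); print(tri([(W,321.5,210.5),(W2,121.5/3.4+249.65,160/3.4+169.65)]),tri([(W,484,216),(W2,512/3.4+249.65,169/3.4+169.65)]))
E
```

```text
[ 453.71408361 -270.98273963   75.        ] [ 469.99488152 -138.14441177   46.        ]
(array([ 453.54112922, -270.9304586 ,   76.11267743]), [0.25, 0.25]) (array([ 470.79244136, -137.10749139,   44.07978982]), [0.01, 0.01])
```

Call:
play_rows --pt "0.03 0 -0.0007 0" --pt "0.04 0 0 0" --pt "0.04 0 0 0" --pt "0.013 0 0 0" --pt "0 0 0 0"

```text
time: 4.3
eef_pos: [455.6, -272.5, 48.3]
tool_rot: [-0.5, 0.5, -0.5, -0.5]
ft_force: [-0.5, -0.5, 0.4]
finger_gap: 1.001
```

Call:
play_rows --pt "0 0 0 0" --pt "0 0 0 0" --pt "0 0 0 0" --pt "0 0 0 0" --pt "0 0 0 0" --hand 0 --squeeze 30

```text
time: 4.92
eef_pos: [456.2, -273.2, 49.6]
tool_rot: [-0.5, 0.501, -0.5, -0.499]
ft_force: [-1.9, 0.7, 7.9]
finger_gap: 0.612
```

Call:
play_rows --pt "0 0 0 0" --pt "-0.01 0 0 0" --pt "-0.03 0 0 0" --pt "-0.04 0 0 0" --pt "-0.04 0 0 0"

```text
time: 5.55
eef_pos: [454.8, -272.2, 169.1]
tool_rot: [-0.5, 0.5, -0.5, -0.5]
ft_force: [0.8, -0.9, -1.7]
finger_gap: 0.613
```

```bash
python3 - <<'E'
from h import *
snap('wrist','w4'); rows([630,-250,170],90)
E
```

```text
t 5.6 pos [ 457.5 -274.5  175.4] jaw 90.01 tilt 0.6 gap 0.616 q6 -2.34 F [ 3.3 -1.2  2.8]
shift m [ 0.0065 -0.1725  0.0245] n>= 2.8
turn rad 0.0002 n>= 0.0
```

View pics/w4.png

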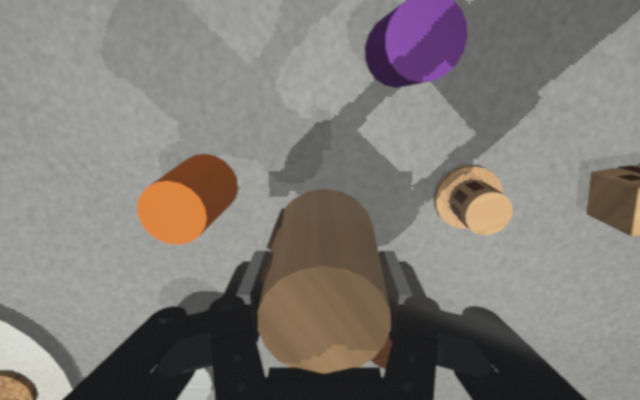

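Call:
play_rows --pt "0 -0.031 0.041 0" --pt "0 -0.031 0.041 0" --pt "0 -0.031 0.041 0" --pt "0 -0.031 0.041 0" --pt "0 -0.031 0.041 0"

```text
time: 6.22
eef_pos: [610.9, -65.9, 167.9]
tool_rot: [-0.5, 0.5, -0.5, -0.5]
ft_force: [0.3, -0.7, -0.9]
finger_gap: 0.609
```

Call:
play_rows --pt "0 0 0 0" --pt "0 0 0 0" --pt "0 0 0 0"

```text
time: 6.6
eef_pos: [609.5, -68.3, 167.4]
tool_rot: [0.5, -0.5, 0.5, 0.5]
ft_force: [0.2, -0.4, -2.3]
finger_gap: 0.612
```

```bash
python3 - <<'E'
from h import *
c=snap('wrist','w5'); rows([631,-188,170],90); 
a=c['frame'][:,:,::-1][120:300,60:300]; cv2.imwrite('pics/c5.png',cv2.resize(cv2.convertScaleAbs(a,alpha=1.5),None,fx=3,fy=3,interpolation=cv2.INTER_CUBIC))
E
```

```text
t 6.65 pos [609.5 -68.3 167.4] jaw 89.91 tilt 0.01 gap 0.612 q6 -1.88 F [-1.  -0.2 -1.6]
shift m [-0.0026 -0.0217 -0.1196] n>= 1.9
turn rad -0.0016 n>= 0.0
```

View pics/c5.png

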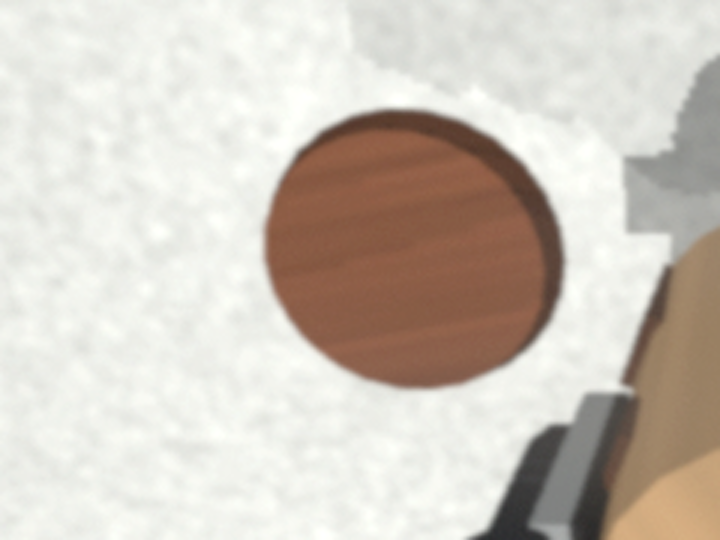

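View pics/w5.png

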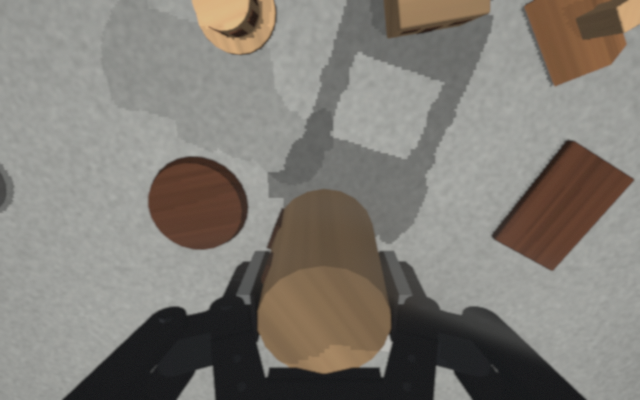

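```bash
python3 - <<'E'
from h import *
W=load('w5');W2=load('w2');u=(406.5/3+59.7,257.5/3+119.7)
print(atz(W,*u,12),tri([(W,*u),(W2,346/3.4+249.65,482/3.4+169.65)]))
c=atz(W,*u,12); a=np.linspace(0,6.28,200); 
E=np.array([proj(W,c+43*np.array([np.cos(x),np.sin(x),0])) for x in a]); print(((E.min(0)-[59.7,119.7])*3).round(),((E.max(0)-[59.7,119.7])*3).round())
Q=np.array([atz(W,*p,10) for p in [(570,140),(634,180),(553,269),(494,237)]]);print('slab',Q.mean(0))
for i in range(4):
    d=Q[(i+1)%4]-Q[i]; print(np.linalg.norm(d).round(1),np.degrees(np.arctan2(d[1],d[0])).round(1))
p,R,s=tool()
for b in (-47,-49):
  for dx in(-4,0,4):
    E=np.array([proj(W,p+[dx,0,b]+29*np.array([np.cos(x),np.sin(x),0])) for x in a]); F=np.array([proj(W,p+[dx,0,b+75]+25*np.array([np.cos(x),np.sin(x),0])) for x in a]); print(b,dx,E.min(0).round(),E.max(0).round(),F.min(0).round(),F.max(0).round())
E
```

```text
[ 629.34925967 -187.16088741   12.        ] (array([ 630.55444395, -188.36334106,   10.41284255]), [0.7, 0.7])
[264. 120.] [547. 383.]
slab [634.37306364 151.35455078  10.        ]
75.6 61.5
105.3 -29.4
73.5 -118.7
105.1 151.7
-47 -4 [275. 185.] [375. 277.] [255. 263.] [395. 377.]
-47 0 [275. 192.] [375. 282.] [256. 274.] [394. 385.]
-47 4 [275. 199.] [374. 288.] [257. 284.] [394. 393.]
-49 -4 [275. 184.] [375. 275.] [256. 260.] [394. 373.]
-49 0 [275. 191.] [374. 280.] [257. 270.] [393. 381.]
-49 4 [276. 198.] [374. 286.] [258. 280.] [393. 388.]
```

Call:
play_rows --pt "0 -0.007 -0.04 0" --pt "0 -0.0075 -0.04 0" --pt "0.02 -0.0075 -0.039 0" --pt "0.035 0 0 0" --pt "0.035 0 0 0"

```text
time: 7.28
eef_pos: [631.6, -188.1, 76.7]
tool_rot: [0.501, -0.5, 0.501, 0.499]
ft_force: [-0.1, -0.3, -1.6]
finger_gap: 0.614
```

Call:
play_rows --pt "0 0 0 0" --pt "0 0 0 0"

```text
time: 7.52
eef_pos: [632.7, -187.1, 79.0]
tool_rot: [-0.5, 0.501, -0.5, -0.499]
ft_force: [-0.2, 0.5, -0.0]
finger_gap: 0.615
```

```bash
python3 - <<'E'
from h import *
snap('wrist','w6');rows([631.5,-187.3,62],90)
E
```

```text
t 7.58 pos [ 633.2 -187.2   79.7] jaw 89.98 tilt 0.21 gap 0.613 q6 -2.04 F [ 0.3 -0.1 -0.9]
shift m [ 0.0177  0.0018 -0.0001] n>= 0.3
turn rad -0.0004 n>= 0.0
```

View pics/w6.png

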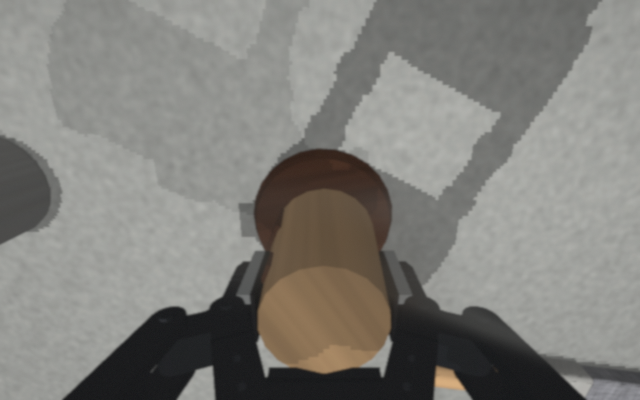

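Call:
play_rows --pt "0.008 0.0005 0 0" --pt "0.004 0 0 0" --pt "0.0025 0 0 0" --pt "0 0 0 0"

```text
time: 8.07
eef_pos: [631.3, -186.2, 62.5]
tool_rot: [0.5, -0.5, 0.5, 0.5]
ft_force: [0.1, 0.0, -1.1]
finger_gap: 0.613
```

Call:
play_rows --pt "0 0 0 0"

```text
time: 8.2
eef_pos: [631.6, -186.3, 63.0]
tool_rot: [-0.5, 0.5, -0.5, -0.5]
ft_force: [0.6, -0.3, -2.0]
finger_gap: 0.616
```

Call:
play_rows --pt "0.001 0 0 0" --pt "0 0 0 0"

```text
time: 8.45
eef_pos: [631.5, -186.3, 61.8]
tool_rot: [0.5, -0.5, 0.5, 0.5]
ft_force: [-0.3, -0.3, -2.1]
finger_gap: 0.613
```

Call:
play_rows --pt "0.001 0 0 0" --pt "0 0 0 0"

```text
time: 8.7
eef_pos: [631.7, -186.4, 61.7]
tool_rot: [-0.5, 0.5, -0.5, -0.5]
ft_force: [-2.5, 1.7, 5.9]
finger_gap: 0.614
```

Call:
play_rows --pt "0.001 0 0 0" --pt "0 0 0 0"

```text
time: 8.95
eef_pos: [631.8, -186.4, 61.7]
tool_rot: [-0.5, 0.5, -0.5, -0.5]
ft_force: [-4.9, 2.9, 11.0]
finger_gap: 0.614
```

Contact at z=61.7. Releasing.

Call:
play_rows --pt "0 0 0 0" --pt "0 0 0 0" --pt "0 0 0 0" --pt "0 0 0 0" --pt "0 0 0 0" --hand 1

```text
time: 9.57
eef_pos: [631.5, -186.3, 59.7]
tool_rot: [0.5, -0.5, 0.5, 0.5]
ft_force: [0.6, -0.2, -0.0]
finger_gap: 1.002
```

Call:
play_rows --pt "-0.01 0 0 0" --pt "-0.03 0 0 0" --pt "-0.04 0 0 0" --pt "-0.04 0.03 0 0" --pt "0 0.03 0 0"

```text
time: 10.2
eef_pos: [573.5, -187.6, 185.3]
tool_rot: [-0.501, 0.503, -0.499, -0.497]
ft_force: [-0.6, -0.2, -0.4]
finger_gap: 1.003
```

```bash
python3 - <<'E'
from h import *
c=snap('wrist','w7');rows([470.5,-137.8,170],90)
S=snap('scene','s7')
a=np.hstack([cv2.resize(c['frame'][100:350,200:450],(400,400)),cv2.resize(S['frame'][150:290,180:320],(400,400))])[:,:,::-1]
cv2.imwrite('pics/c7.png',cv2.convertScaleAbs(a,alpha=1.4))
E
```

```text
t 10.25 pos [ 569.1 -186.6  182.4] jaw 90.0 tilt 0.11 gap 0.996 q6 -2.09 F [ 2.2 -0.4 -1.6]
shift m [0.0122 0.0986 0.0488] n>= 1.8
turn rad -0.0001 n>= 0.0
```

View pics/c7.png

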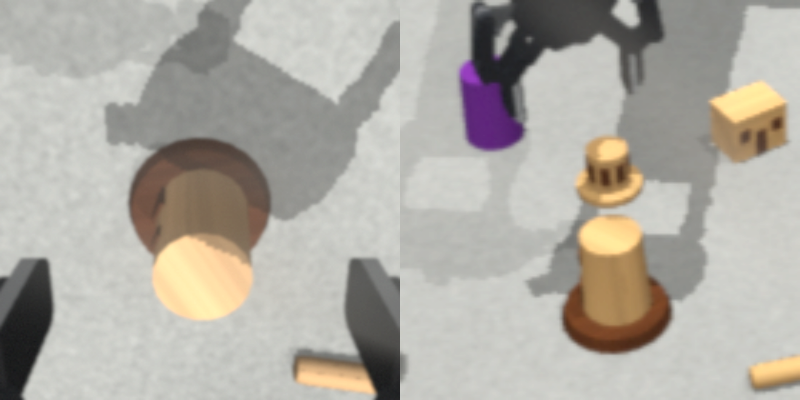

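View pics/w7.png

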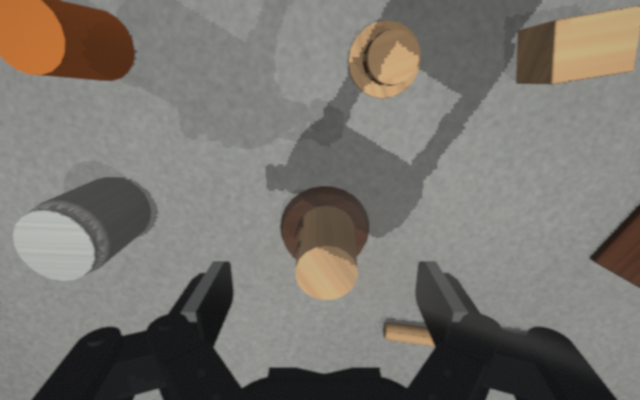

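```bash
python3 - <<'E'
from h import *
W=load('w7');S=load('s7')
# crop: tower top x 152..253, y 235..320 (scale 1.6, off 200,100)
u=(202/1.6+200-.2,277/1.6+100-.2); v=(610.5-400,236); v=(v[0]/2.857+180-.3,v[1]/2.857+150-.3)
print(atz(W,*u,87),tri([(W,*u),(S,*v)]))
a=np.linspace(0,6.28,200)
for C in ([631,-187.3],[631.6,-186.5]):
  for z,r in((0,47),(12,43),(12,29),(87,25)):
    E=np.array([proj(W,np.array([*C,z])+r*np.array([np.cos(x),np.sin(x),0])) for x in a])
    E2=np.array([proj(S,np.array([*C,z])+r*np.array([np.cos(x),np.sin(x),0])) for x in a])
    f=lambda p:((p-[199.8,99.8])*1.6).round(); g=lambda p:((p-[179.7,149.7])*2.857+[400,0]).round()
    print(z,r,f(E.min(0)),f(E.max(0)),g(E2.min(0)),g(E2.max(0)))
E
```

```text
[ 629.81112061 -187.03848773   87.        ] (array([ 630.51916963, -187.2305249 ,   85.83139227]), [0.2, 0.2])
0 47 [129. 135.] [274. 267.] [562. 275.] [674. 353.]
12 43 [133. 148.] [270. 271.] [566. 268.] [669. 339.]
12 29 [155. 169.] [248. 253.] [583. 279.] [652. 327.]
87 25 [151. 234.] [252. 321.] [580. 215.] [642. 256.]
0 47 [131. 136.] [275. 267.] [564. 275.] [676. 353.]
12 43 [135. 149.] [271. 272.] [567. 268.] [670. 339.]
12 29 [157. 170.] [249. 253.] [584. 279.] [653. 327.]
87 25 [153. 235.] [254. 322.] [581. 215.] [643. 256.]
```

Tower stands within ~1 mm of centre by both views. Next: lantern.

Call:
play_rows --pt "0 0.049 0.0245 0" --pt "0 0.0495 0.0243 0" --pt "0.03 0 0 0" --pt "0.03 0 0 0" --pt "0 0 0 0"

```text
time: 10.92
eef_pos: [471.7, -136.5, 118.1]
tool_rot: [0.5, -0.498, 0.5, 0.502]
ft_force: [-0.7, 0.1, 0.4]
finger_gap: 1.002
```

Call:
play_rows --pt "0 0 0 0" --pt "0 0 0 0"

```text
time: 11.18
eef_pos: [474.2, -138.1, 121.3]
tool_rot: [-0.5, 0.501, -0.5, -0.499]
ft_force: [0.4, 0.4, 0.1]
finger_gap: 0.998
```

```bash
python3 - <<'E'
from h import *
c=snap('wrist','w8');rows([470.5,-137.8,37],90)
E
```

```text
t 11.22 pos [ 474.  -138.   121.1] jaw 90.01 tilt 0.14 gap 0.998 q6 -2.1 F [0.  0.1 0.6]
shift m [0.0841 0.0037 0.0003] n>= 1.3
turn rad 0.0001 n>= 0.0
```

View pics/w8.png

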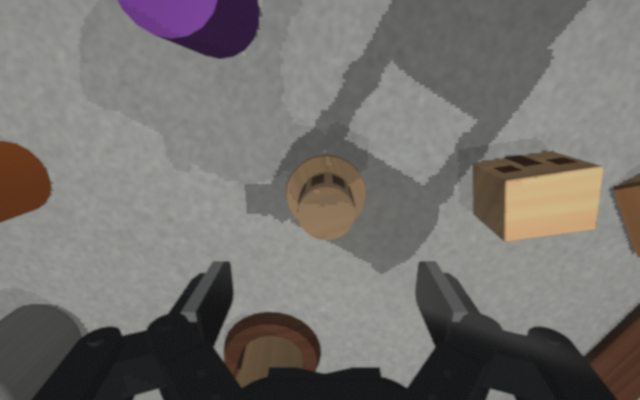

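```bash
python3 - <<'E'
from h import *
W=load('w8');print(atz(W,327,212,46)); rows([470.5,-137.8,37],90)
c=atz(W,327,212,46);a=np.linspace(0,6.28,200)
for z,r in((46,19),(8,31)):
    E=np.array([proj(W,np.array([470.5,-137.8,z])+r*np.array([np.cos(x),np.sin(x),0])) for x in a]);print(E.min(0).round(),E.max(0).round())
E
```

```text
[ 468.66660828 -136.74027605   46.        ]
t 11.22 pos [ 474.  -138.   121.1] jaw 90.01 tilt 0.14 gap 0.998 q6 -2.1 F [0.  0.1 0.6]
shift m [0.0841 0.0037 0.0003] n>= 1.3
turn rad 0.0001 n>= 0.0
[297. 187.] [354. 240.]
[285. 156.] [366. 232.]
```

Call:
play_rows --pt "0.03 0.004 0.0005 0" --pt "0.03 0 0 0" --pt "0.018 0 0 0" --pt "0.006 0 0 0" --pt "0 0 0 0"

```text
time: 11.85
eef_pos: [469.4, -137.2, 36.3]
tool_rot: [-0.5, 0.5, -0.5, -0.5]
ft_force: [0.5, -0.0, 0.2]
finger_gap: 1.002
```

Call:
play_rows --pt "0 0 0 0" --pt "0 0 0 0" --pt "0 0 0 0" --pt "0 0 0 0" --pt "0 0 0 0" --hand 0 --squeeze 25

```text
time: 12.48
eef_pos: [469.5, -137.3, 36.5]
tool_rot: [-0.5, 0.5, -0.5, -0.5]
ft_force: [-1.0, 0.2, 6.0]
finger_gap: 0.438
```

Call:
play_rows --pt "0 0 0 0" --pt "0 0 0 0"

```text
time: 12.72
eef_pos: [469.5, -137.3, 36.5]
tool_rot: [-0.5, 0.5, -0.5, -0.5]
ft_force: [-1.1, 0.9, 5.4]
finger_gap: 0.436
```

```bash
python3 - <<'E'
from h import *
c=snap('wrist','w9');rows([470.5,-137.8,37],90)
E
```

```text
t 12.78 pos [ 469.5 -137.3   36.5] jaw 90.0 tilt 0.06 gap 0.433 q6 -2.1 F [-0.9  1.   5.8]
shift m [-0.0005 -0.001  -0.0005] n>= 0.0
turn rad 0.0001 n>= 0.0
```

View pics/w9.png

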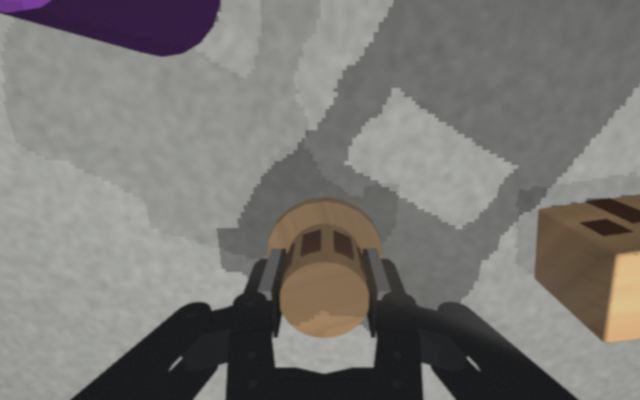

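```bash
python3 - <<'E'
from h import *
W=load('w9');a=np.linspace(0,6.28,200)
for dx in(-2,0,2):
  for z,r in((46,19),(8,31)):
    E=np.array([proj(W,np.array([469.5+dx,-137.3,z])+r*np.array([np.cos(x),np.sin(x),0])) for x in a]);print(dx,E.min(0).round(),E.max(0).round())
E
```

```text
-2 [279. 256.] [371. 334.]
-2 [266. 196.] [384. 301.]
0 [279. 261.] [371. 337.]
0 [266. 200.] [384. 304.]
2 [280. 265.] [371. 341.]
2 [266. 204.] [384. 307.]
```

Call:
play_rows --pt "-0.01 0 0 0" --pt "-0.03 0 0 0" --pt "-0.045 0 0 0" --pt "-0.045 0 0 0" --pt "-0.01 0 0 0"

```text
time: 13.4
eef_pos: [470.7, -137.9, 179.5]
tool_rot: [-0.501, 0.502, -0.499, -0.498]
ft_force: [0.7, 0.0, -1.1]
finger_gap: 0.437
```

Call:
play_rows --pt "0 -0.035 -0.01 0" --pt "0 -0.035 -0.01 0" --pt "0 -0.035 -0.01 0" --pt "0 -0.035 -0.01 0" --pt "0 -0.02 -0.0095 0"

```text
time: 14.02
eef_pos: [629.5, -186.4, 174.0]
tool_rot: [0.5, -0.499, 0.5, 0.501]
ft_force: [0.4, 0.0, -0.2]
finger_gap: 0.439
```

Call:
play_rows --pt "0 0 0 0" --pt "0 0 0 0" --pt "0 0 0 0"

```text
time: 14.4
eef_pos: [628.1, -186.0, 175.6]
tool_rot: [0.5, -0.5, 0.5, 0.5]
ft_force: [1.0, 0.1, 0.2]
finger_gap: 0.436
```

```bash
python3 - <<'E'
from h import *
c=snap('wrist','w10');rows([631,-186.8,127],90)
E
```

```text
t 14.45 pos [ 628.3 -186.1  175.7] jaw 90.0 tilt 0.04 gap 0.44 q6 -2.04 F [-0.4 -0.1 -0.5]
shift m [ 0.0487 -0.0027 -0.0007] n>= 0.8
turn rad 0.0001 n>= 0.0
```

View pics/w10.png

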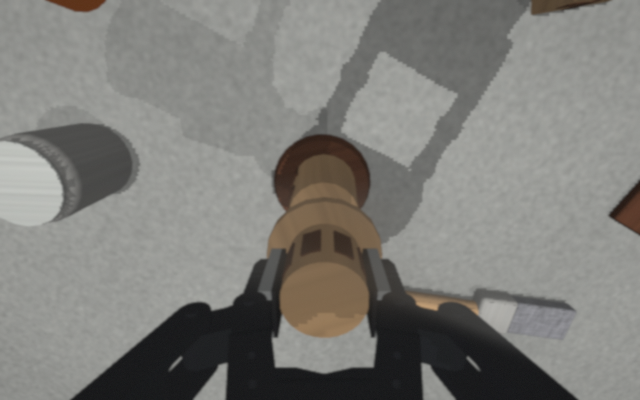

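Call:
play_rows --pt "0.015 -0.003 -0.0005 0" --pt "0.02 0 0 0" --pt "0.01 0 0 0" --pt "0.002 0 0 0" --pt "0 0 0 0"

```text
time: 15.08
eef_pos: [632.2, -187.1, 128.9]
tool_rot: [-0.5, 0.5, -0.5, -0.5]
ft_force: [-0.1, -0.5, -1.0]
finger_gap: 0.438
```

Call:
play_rows --pt "0.002 0 0 0" --pt "0 0 0 0"

```text
time: 15.32
eef_pos: [632.2, -187.1, 127.2]
tool_rot: [-0.5, 0.5, -0.5, -0.5]
ft_force: [-0.9, 0.0, -0.3]
finger_gap: 0.436
```

```bash
python3 - <<'E'
from h import *
c=snap('wrist','w11');S=snap('scene','s11');rows([631.5,-186.8,123.5],90)
a=np.hstack([cv2.resize(c['frame'][100:350,200:450],(400,400)),cv2.resize(S['frame'][150:290,180:320],(400,400))])[:,:,::-1]
cv2.imwrite('pics/c11.png',cv2.convertScaleAbs(a,alpha=1.4))
E
```

```text
t 15.43 pos [ 632.1 -187.   127.1] jaw 90.0 tilt 0.03 gap 0.437 q6 -2.04 F [ 0.2 -0.9 -0.1]
shift m [0.0036 0.0006 0.0002] n>= 0.1
turn rad 0.0 n>= 0.0
```

View pics/c11.png

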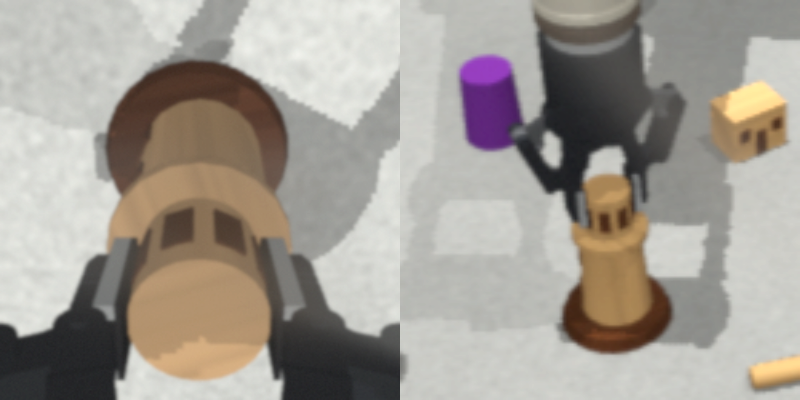

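Call:
play_rows --pt "0.002 0.0005 0 0" --pt "0 0 0 0"

```text
time: 15.68
eef_pos: [631.3, -186.9, 124.5]
tool_rot: [0.5, -0.5, 0.5, 0.5]
ft_force: [-0.1, -0.2, -0.6]
finger_gap: 0.441
```

Call:
play_rows --pt "0.0015 0 0 0" --pt "0 0 0 0"

```text
time: 15.92
eef_pos: [631.7, -187.1, 123.5]
tool_rot: [-0.5, 0.5, -0.5, -0.5]
ft_force: [-0.2, -0.5, 0.1]
finger_gap: 0.438
```

Call:
play_rows --pt "0.001 0 0 0" --pt "0 0 0 0"

```text
time: 16.18
eef_pos: [631.9, -187.1, 123.5]
tool_rot: [-0.5, 0.5, -0.5, -0.5]
ft_force: [-1.0, 1.2, 5.2]
finger_gap: 0.437
```

Contact at 123.5. Release, retreat and look.

Call:
play_rows --pt "0 0 0 0" --pt "0 0 0 0" --pt "0 0 0 0" --pt "0 0 0 0" --pt "0 0 0 0" --hand 1

```text
time: 16.8
eef_pos: [631.5, -187.0, 122.2]
tool_rot: [0.5, -0.5, 0.5, 0.5]
ft_force: [-0.1, -0.2, -0.1]
finger_gap: 0.999
```

Call:
play_rows --pt "-0.01 0 0 0" --pt "-0.03 0 0 0" --pt "-0.05 0 0 0" --pt "-0.05 0.03 0 0" --pt "0 0.04 0 0"

```text
time: 17.42
eef_pos: [563.6, -188.4, 269.2]
tool_rot: [-0.501, 0.504, -0.499, -0.496]
ft_force: [-0.3, 0.4, 0.1]
finger_gap: 1.0
```

Call:
play_rows --pt "0 0 0 0" --pt "0 0 0 0"

```text
time: 17.68
eef_pos: [562.0, -187.1, 262.7]
tool_rot: [-0.5, 0.5, -0.5, -0.5]
ft_force: [-0.2, 0.3, 0.8]
finger_gap: 0.998
```

```bash
python3 - <<'E'
from h import *
c=snap('wrist','w12');S=snap('scene','s12');rows([452,273,180],90)
a=np.hstack([cv2.resize(c['frame'][100:350,200:450],(400,400)),cv2.resize(S['frame'][150:290,180:320],(400,400))])[:,:,::-1]
cv2.imwrite('pics/c12.png',cv2.convertScaleAbs(a,alpha=1.4))
a=np.linspace(0,6.28,200)
for C in ([631,-187],):
  for z,r in((0,47),(95,31),(133,19)):
    E=np.array([proj(c,np.array([*C,z])+r*np.array([np.cos(x),np.sin(x),0])) for x in a])
    E2=np.array([proj(S,np.array([*C,z])+r*np.array([np.cos(x),np.sin(x),0])) for x in a])
    f=lambda p:((p-[199.8,99.8])*1.6).round(); g=lambda p:((p-[179.7,149.7])*2.857+[400,0]).round()
    print(z,r,f(E.min(0)),f(E.max(0)),g(E2.min(0)),g(E2.max(0)))
E
```

```text
t 17.77 pos [ 562.3 -187.1  262.3] jaw 90.02 tilt 0.02 gap 1.002 q6 -2.1 F [-0.7 -0.1  0.1]
shift m [0.0823 0.1101 0.4601] n>= 7.7
turn rad 0.0003 n>= 0.0
0 47 [141. 122.] [258. 231.] [563. 275.] [675. 353.]
95 31 [150. 189.] [249. 278.] [571. 203.] [649. 253.]
133 19 [166. 237.] [234. 296.] [582. 176.] [631. 207.]
```

View pics/c12.png

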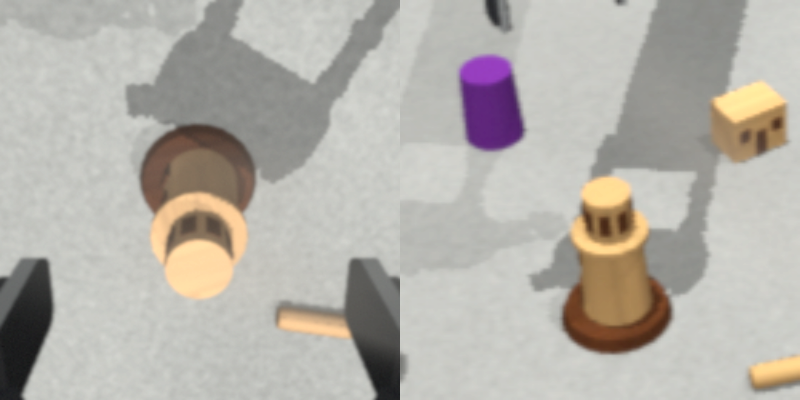

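Call:
play_rows --pt "0 0.012 0.05 0" --pt "0 0.012 0.05 0" --pt "0 0.012 0.05 0" --pt "0 0.012 0.05 0" --pt "0 0.012 0.05 0"

```text
time: 18.4
eef_pos: [501.7, 64.8, 262.4]
tool_rot: [-0.5, 0.5, -0.5, -0.5]
ft_force: [0.5, 0.2, 0.6]
finger_gap: 1.003
```

Call:
play_rows --pt "0.02 0.012 0.05 0" --pt "0.03 0.013 0.05 0" --pt "0.03 0.013 0.055 0" --pt "0.03 0.012 0.055 0" --pt "0 0 0 0"

```text
time: 19.02
eef_pos: [449.3, 273.5, 150.5]
tool_rot: [0.497, -0.5, 0.5, 0.503]
ft_force: [-0.2, 0.1, 0.2]
finger_gap: 0.995
```

Call:
play_rows --pt "0 0 0 0" --pt "0 0 0 0" --pt "0 0 0 0"

```text
time: 19.4
eef_pos: [453.1, 269.9, 154.4]
tool_rot: [0.501, -0.5, 0.5, 0.499]
ft_force: [0.3, 0.1, 0.1]
finger_gap: 1.0
```

```bash
python3 - <<'E'
from h import *
c=snap('wrist','w13');rows([452,273,42],90)
E
```

```text
t 19.45 pos [452.9 269.9 154.3] jaw 89.91 tilt 0.08 gap 0.998 q6 -1.26 F [-0.9 -0.3 -0.4]
shift m [0.1123 0.0011 0.003 ] n>= 1.8
turn rad -0.0016 n>= 0.0
```

View pics/w13.png

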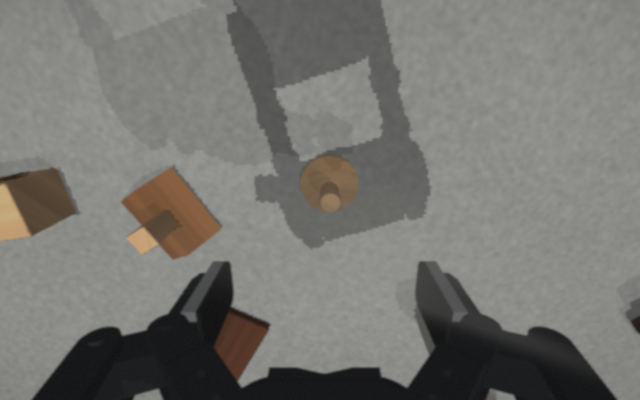

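```bash
python3 - <<'E'
from h import *
W=load('w13');print(atz(W,330,202,52),tri([(W,330,202),(load('top0'),48/2.5+199.7,247/2.5+149.7),(load('scene0'),710/2.8+129.7,57/2.8+139.7)]))
a=np.linspace(0,6.28,200)
for C in ([452,273],[454,273]):
  for z,r in((0,26),(52,8)):
    E=np.array([proj(W,np.array([*C,z])+r*np.array([np.cos(x),np.sin(x),0])) for x in a]);print(E.min(0).round(),E.max(0).round())
E
```

```text
[450.49475248 273.87523356  52.        ] (array([451.53734509, 273.86846264,  51.68202099]), [0.87, 1.74, 1.12])
[299. 155.] [357. 211.]
[318. 194.] [340. 214.]
[299. 157.] [357. 213.]
[318. 196.] [340. 216.]
```

Call:
play_rows --pt "0.03 0.001 0.0037 0" --pt "0.04 0 0 0" --pt "0.03 0 0 0" --pt "0.01 0 0 0" --pt "0 0 0 0"

```text
time: 20.08
eef_pos: [451.3, 274.1, 43.8]
tool_rot: [0.5, -0.5, 0.5, 0.5]
ft_force: [-0.3, -0.5, 0.4]
finger_gap: 1.0
```

Call:
play_rows --pt "0 0 0 0" --pt "0 0 0 0" --pt "0 0 0 0" --pt "0 0 0 0" --pt "0 0 0 0" --hand 0 --squeeze 25

```text
time: 20.7
eef_pos: [451.3, 274.4, 44.0]
tool_rot: [0.5, -0.5, 0.5, 0.5]
ft_force: [0.1, -0.5, 3.1]
finger_gap: 0.175
```

Call:
play_rows --pt "0 0 0 0" --pt "0 0 0 0" --pt "0 0 0 0"

```text
time: 21.08
eef_pos: [451.3, 274.4, 44.0]
tool_rot: [0.5, -0.5, 0.5, 0.5]
ft_force: [-2.3, -1.5, 6.1]
finger_gap: 0.179
```

```bash
python3 - <<'E'
from h import *
c=snap('wrist','w14');rows([452,273,42],90)
E
```

```text
t 21.12 pos [451.3 274.4  44. ] jaw 90.0 tilt 0.03 gap 0.18 q6 -1.25 F [-1.6 -0.4  5. ]
shift m [ 0.002  -0.0007 -0.0014] n>= 0.0
turn rad 0.0 n>= 0.0
```

View pics/w14.png

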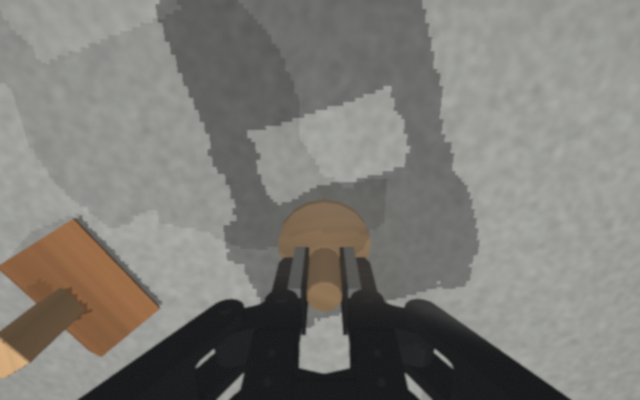

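```bash
python3 - <<'E'
from h import *
W=load('w14');a=np.linspace(0,6.28,200)
for dx in(-2,0,2):
  for z,r in((0,26),(5,26),(52,8)):
    E=np.array([proj(W,np.array([451.3+dx,274.3,z])+r*np.array([np.cos(x),np.sin(x),0])) for x in a]);print(dx,z,E.min(0).round(),E.max(0).round())
E
```

```text
-2 0 [279. 195.] [370. 278.]
-2 5 [278. 199.] [371. 283.]
-2 52 [306. 278.] [344. 310.]
0 0 [279. 199.] [370. 281.]
0 5 [278. 202.] [371. 286.]
0 52 [306. 282.] [344. 314.]
2 0 [279. 202.] [370. 284.]
2 5 [278. 206.] [371. 289.]
2 52 [306. 286.] [344. 318.]
```

Call:
play_rows --pt "-0.01 0 0 0" --pt "-0.03 0 0 0" --pt "-0.05 0 0 0" --pt "-0.05 0 0 0" --pt "-0.05 0 0 0"

```text
time: 21.75
eef_pos: [450.7, 274.2, 235.3]
tool_rot: [-0.5, 0.5, -0.5, -0.5]
ft_force: [1.9, 0.1, -0.6]
finger_gap: 0.175
```

Call:
play_rows --pt "0 -0.018 -0.046 0" --pt "0 -0.018 -0.046 0" --pt "0 -0.018 -0.046 0" --pt "0 -0.018 -0.046 0" --pt "0 -0.018 -0.046 0"

```text
time: 22.38
eef_pos: [541.3, 42.8, 233.8]
tool_rot: [0.5, -0.5, 0.5, 0.5]
ft_force: [0.6, 0.2, -0.1]
finger_gap: 0.178
```

Call:
play_rows --pt "0 -0.018 -0.046 0" --pt "0 -0.018 -0.046 0" --pt "0 -0.018 -0.046 0" --pt "0 -0.018 -0.046 0" --pt "0 -0.018 -0.046 0"

```text
time: 23.0
eef_pos: [631.3, -187.1, 233.6]
tool_rot: [0.5, -0.5, 0.5, 0.5]
ft_force: [0.7, 0.1, 0.5]
finger_gap: 0.176
```

Call:
play_rows --pt "0 0 0 0" --pt "0 0 0 0" --pt "0 0 0 0" --pt "0 0 0 0"

```text
time: 23.5
eef_pos: [630.9, -184.6, 233.8]
tool_rot: [-0.5, 0.5, -0.5, -0.5]
ft_force: [-0.4, -0.6, -0.6]
finger_gap: 0.178
```

```bash
python3 - <<'E'
from h import *
c=snap('wrist','w15');rows([631.5,-187,177],90)
E
```

```text
t 23.55 pos [ 631.  -184.8  233.9] jaw 90.06 tilt 0.01 gap 0.175 q6 -2.04 F [-0.7 -0.6 -0.5]
shift m [ 0.0569 -0.0005 -0.0022] n>= 0.9
turn rad 0.0011 n>= 0.0
```

View pics/w15.png

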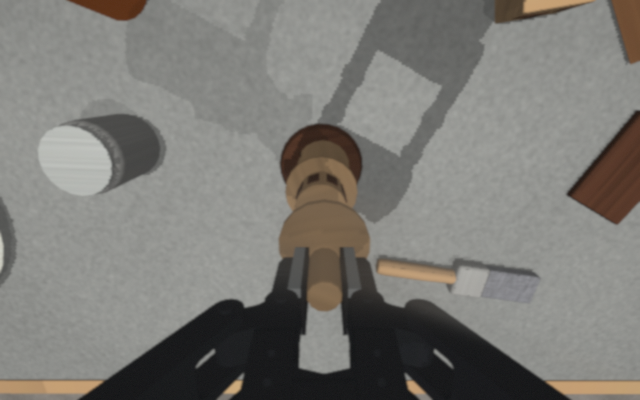

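Call:
play_rows --pt "0.015 -0.0012 -0.0022 0" --pt "0.02 0 0 0" --pt "0.01 0 0 0" --pt "0.005 0 0 0" --pt "0 0 0 0"

```text
time: 24.18
eef_pos: [632.2, -187.9, 183.2]
tool_rot: [0.5, -0.5, 0.5, 0.5]
ft_force: [0.9, 0.1, 0.2]
finger_gap: 0.174
```

Call:
play_rows --pt "0.002 0 0 0" --pt "0 0 0 0"

```text
time: 24.42
eef_pos: [632.4, -188.0, 182.0]
tool_rot: [-0.5, 0.5, -0.5, -0.5]
ft_force: [0.3, 0.2, -0.2]
finger_gap: 0.179
```

```bash
python3 - <<'E'
from h import *
c=snap('wrist','w16');S=snap('scene','s16');rows([632,-187,177],90)
a=np.hstack([cv2.resize(c['frame'][100:350,200:450],(400,400)),cv2.resize(S['frame'][150:290,180:320],(400,400))])[:,:,::-1]
cv2.imwrite('pics/c16.png',cv2.convertScaleAbs(a,alpha=1.4))
E
```

```text
t 24.52 pos [ 632.4 -188.   182. ] jaw 90.0 tilt 0.04 gap 0.18 q6 -2.04 F [-0.  -0.2  0.2]
shift m [0.005  0.0004 0.001 ] n>= 0.1
turn rad 0.0 n>= 0.0
```

View pics/c16.png

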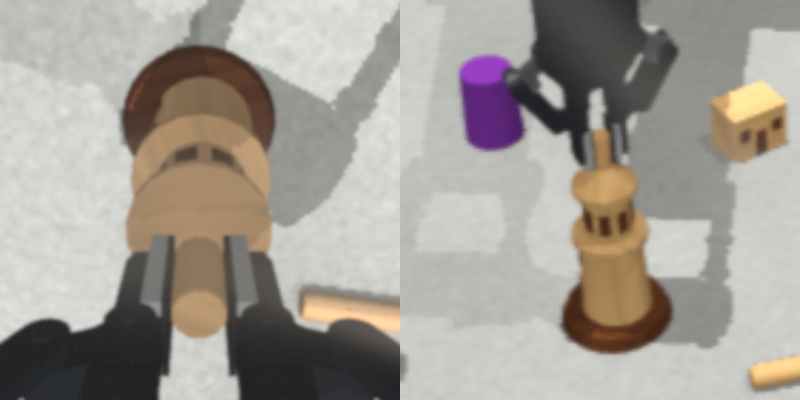

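Cap hovers centred over the lantern in both views. Lowering with small steps.

Call:
play_rows --pt "0.003 0.0003 0.001 0" --pt "0 0 0 0"

```text
time: 24.78
eef_pos: [631.7, -186.7, 178.2]
tool_rot: [0.5, -0.5, 0.5, 0.5]
ft_force: [-0.8, -0.2, 0.3]
finger_gap: 0.174
```

Call:
play_rows --pt "0.0015 0 0 0" --pt "0 0 0 0"

```text
time: 25.02
eef_pos: [632.0, -186.9, 177.1]
tool_rot: [-0.5, 0.5, -0.5, -0.5]
ft_force: [0.4, 0.2, -0.9]
finger_gap: 0.176
```

Call:
play_rows --pt "0.001 0 0 0" --pt "0 0 0 0"

```text
time: 25.28
eef_pos: [632.3, -187.0, 177.1]
tool_rot: [-0.5, 0.5, -0.5, -0.5]
ft_force: [-1.2, 1.3, 5.2]
finger_gap: 0.175
```

Call:
play_rows --pt "0 0 0 0" --pt "0 0 0 0" --pt "0 0 0 0" --pt "0 0 0 0" --pt "0 0 0 0" --hand 1

```text
time: 25.9
eef_pos: [631.9, -186.9, 176.0]
tool_rot: [0.5, -0.5, 0.5, 0.5]
ft_force: [0.3, -0.1, 0.6]
finger_gap: 1.001
```

Call:
play_rows --pt "-0.01 0 0 0" --pt "-0.03 0 0 0" --pt "-0.05 0 0 0" --pt "-0.03 0.03 0.01 0" --pt "0 0.04 0.03 0"

```text
time: 26.52
eef_pos: [563.0, -148.2, 300.8]
tool_rot: [-0.501, 0.503, -0.499, -0.497]
ft_force: [-0.1, 1.0, 0.1]
finger_gap: 1.003
```

Call:
play_rows --pt "0 0 0 0" --pt "0 0 0 0"

```text
time: 26.78
eef_pos: [562.4, -147.2, 297.0]
tool_rot: [-0.5, 0.501, -0.5, -0.499]
ft_force: [0.3, 0.1, -0.4]
finger_gap: 1.001
```

```bash
python3 - <<'E'
from h import *
c=snap('wrist','w17');S=snap('scene','s17');rows([440,5,200],90)
a=np.hstack([cv2.resize(c['frame'][100:350,150:400],(400,400)),cv2.resize(S['frame'][150:290,180:320],(400,400))])[:,:,::-1]
cv2.imwrite('pics/c17.png',cv2.convertScaleAbs(a,alpha=1.4))
a=np.linspace(0,6.28,200)
for C in ([631,-187],):
  for z,r in((0,47),(95,31),(133,26),(185,8)):
    E=np.array([proj(c,np.array([*C,z])+r*np.array([np.cos(x),np.sin(x),0])) for x in a])
    E2=np.array([proj(S,np.array([*C,z])+r*np.array([np.cos(x),np.sin(x),0])) for x in a])
    f=lambda p:((p-[149.8,99.8])*1.6).round(); g=lambda p:((p-[179.7,149.7])*2.857+[400,0]).round()
    print(z,r,f(E.min(0)),f(E.max(0)),g(E2.min(0)),g(E2.max(0)))
E
```

```text
t 26.88 pos [ 562.8 -147.6  296.7] jaw 89.98 tilt 0.08 gap 0.998 q6 -2.03 F [-0.2 -0.5 -0. ]
shift m [0.0964 0.123  0.1526] n>= 3.5
turn rad -0.0003 n>= 0.0
0 47 [179. 110.] [288. 212.] [563. 275.] [675. 353.]
95 31 [177. 168.] [267. 250.] [571. 203.] [649. 253.]
133 26 [174. 198.] [258. 273.] [573. 170.] [640. 212.]
185 8 [189. 271.] [219. 297.] [591. 132.] [612. 145.]
```

View pics/c17.png

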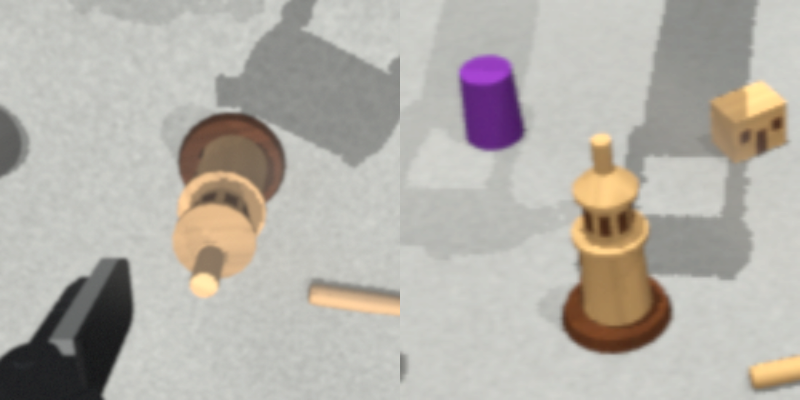

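Call:
play_rows --pt "0.02 0.03 0.039 0" --pt "0.02 0.03 0.039 0" --pt "0.03 0.03 0.039 0" --pt "0.03 0.02 0.039 0" --pt "0 0 0 0.18"

```text
time: 27.5
eef_pos: [449.6, 11.3, 193.3]
tool_rot: [0.542, -0.451, 0.544, 0.454]
ft_force: [1.5, -0.6, 0.7]
finger_gap: 1.001
```

Call:
play_rows --pt "0 0 0 0.18" --pt "0 0 0 0.18" --pt "0 0 0 0.18" --pt "0 0 0 0.18" --pt "0 0 0 0.18"

```text
time: 28.12
eef_pos: [453.1, 8.6, 196.5]
tool_rot: [0.687, -0.17, 0.686, 0.169]
ft_force: [-0.5, 0.6, 0.0]
finger_gap: 0.999
```

Call:
play_rows --pt "0 0 0 0.18" --pt "0 0 0 0.17" --pt "0 0 0 0" --pt "0 0 0 0"

```text
time: 28.62
eef_pos: [452.4, 8.9, 196.3]
tool_rot: [0.705, -0.051, 0.705, 0.051]
ft_force: [-0.0, 0.1, 0.4]
finger_gap: 0.998
```

```bash
python3 - <<'E'
from h import *
c=snap('wrist','w18');rows([464.5,8.7,35],7.8)
E
```

```text
t 28.68 pos [452.3   8.9 196.2] jaw 8.19 tilt 0.01 gap 0.999 q6 -0.39 F [-0.7  0.2 -0.4]
shift m [ 0.1612 -0.002   0.012 ] n>= 2.6
turn rad 0.0068 n>= 0.0
```

View pics/w18.png

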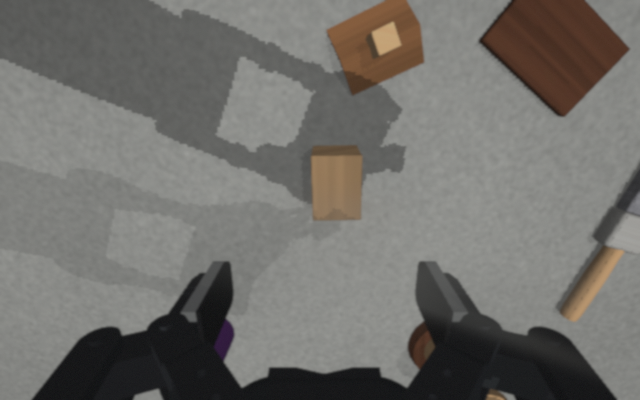

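```bash
python3 - <<'E'
from h import *
W=load('w18')
def poly(ps,z,closed=True):
    Q=np.array([atz(W,*p,z) for p in ps]); print(Q.mean(0).round(1))
    for i in range(len(Q)-(not closed)):
        d=Q[(i+1)%len(Q)]-Q[i]; print('  ',np.linalg.norm(d).round(1),np.degrees(np.arctan2(d[1],d[0])).round(1))
    return Q
poly([(312,156),(360,155),(361.5,219),(313.5,220)],50)
Q=poly([(481,41),(563,115),(628,47)],10,False); print('slabc',(Q[0]+Q[2])/2)
a=np.radians(97.8)
for z in(0,50):
  for sx,sy in((30,22),(30,-22),(-30,-22),(-30,22)):
    print(z,proj(W,np.array([464.5+sx*np.cos(a)-sy*np.sin(a),9+sx*np.sin(a)+sy*np.cos(a),z])).round(0))
E
```

```text
[463.2   8.6  50. ]
   40.4 9.4
   58.6 -78.4
   43.3 -170.5
   58.6 98.8
[643.5 134.5  10. ]
   106.3 -27.7
   71.6 61.7
slabc [633.48283672 153.21169071  10.        ]
0 [315. 144.]
0 [359. 144.]
0 [357. 201.]
0 [315. 201.]
50 [313. 154.]
50 [365. 155.]
50 [362. 220.]
50 [313. 220.]
```

Call:
play_rows --pt "0.03 -0.0018 0.0114 0" --pt "0.05 0 0 0" --pt "0.05 0 0 0" --pt "0.03 0 0 0" --pt "0 0 0 0"

```text
time: 29.3
eef_pos: [461.4, 9.4, 34.0]
tool_rot: [0.703, -0.05, 0.707, 0.051]
ft_force: [-0.9, -0.6, 0.9]
finger_gap: 0.999
```

Call:
play_rows --pt "0.003 0 0 0" --pt "0 0 0 0"

```text
time: 29.55
eef_pos: [464.8, 8.6, 34.6]
tool_rot: [0.706, -0.05, 0.704, 0.05]
ft_force: [-0.2, 0.4, -0.1]
finger_gap: 0.999
```

Call:
play_rows --pt "0 0 0 0" --pt "0 0 0 0" --pt "0 0 0 0" --pt "0 0 0 0" --pt "0 0 0 0" --hand 0 --squeeze 30

```text
time: 30.18
eef_pos: [464.0, 8.8, 33.7]
tool_rot: [0.706, -0.05, 0.705, 0.05]
ft_force: [-0.2, 0.3, 6.4]
finger_gap: 0.513
```

Call:
play_rows --pt "0 0 0 0" --pt "0 0 0 0"

```text
time: 30.42
eef_pos: [464.0, 8.8, 33.6]
tool_rot: [0.706, -0.05, 0.705, 0.05]
ft_force: [-0.6, -0.4, 5.6]
finger_gap: 0.508
```

```bash
python3 - <<'E'
from h import *
c=snap('wrist','w19');rows([464.5,8.7,35],7.8)
p,R,s=tool()
for dx in(-2,0,2):
  for z,sx,sy in((50,30,22),(50,-30,22),(50,-30,-22),(0,30,22)):
    print(dx,z,proj(c,np.array([p[0],p[1],z])+R[:,1]*(sx+dx)+R[:,2]*sy).round(0))
E
```

```text
t 30.48 pos [464.    8.8  33.7] jaw 8.07 tilt 0.05 gap 0.505 q6 -0.38 F [-1.5 -0.   5.3]
shift m [-0.0013 -0.0002  0.0005] n>= 0.0
turn rad 0.0047 n>= 0.0
-2 50 [385. 247.]
-2 50 [377. 372.]
-2 50 [274. 372.]
-2 0 [368. 200.]
0 50 [386. 242.]
0 50 [377. 368.]
0 50 [274. 368.]
0 0 [368. 197.]
2 50 [386. 237.]
2 50 [377. 365.]
2 50 [273. 365.]
2 0 [368. 193.]
```

View pics/w19.png

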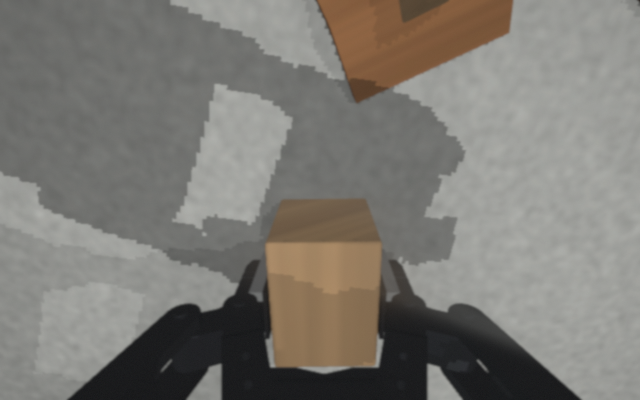

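Call:
play_rows --pt "-0.01 0 0 0" --pt "-0.03 0 0 0" --pt "-0.05 0 0 0" --pt "-0.01 0.024 0.038 0" --pt "0 0.024 0.038 0"

```text
time: 31.1
eef_pos: [533.8, 67.6, 135.4]
tool_rot: [0.707, -0.05, 0.704, 0.049]
ft_force: [0.9, 0.6, -1.5]
finger_gap: 0.513
```

Call:
play_rows --pt "0 0.024 0.038 0" --pt "0 0.024 0.038 0" --pt "0 0.0226 0.0375 0" --pt "0 0 0 -0.155" --pt "0 0 0 -0.155"

```text
time: 31.72
eef_pos: [634.2, 153.4, 132.5]
tool_rot: [0.688, -0.16, 0.689, 0.16]
ft_force: [-0.9, 0.0, -0.3]
finger_gap: 0.51
```

Call:
play_rows --pt "0 0 0 -0.155" --pt "0 0 0 -0.155" --pt "0 0 0 -0.155" --pt "0 0 0 -0.156" --pt "0 0 0 0"

```text
time: 32.35
eef_pos: [634.1, 152.9, 132.9]
tool_rot: [0.608, -0.36, 0.609, 0.361]
ft_force: [-0.5, 0.2, -0.3]
finger_gap: 0.515
```

Call:
play_rows --pt "0 0 0 0" --pt "0 0 0 0"

```text
time: 32.6
eef_pos: [634.4, 153.0, 133.1]
tool_rot: [0.608, -0.361, 0.608, 0.361]
ft_force: [-0.7, -0.2, -1.0]
finger_gap: 0.512
```

```bash
python3 - <<'E'
from h import *
c=snap('wrist','w20');rows([635,152.5,44],61.4)
S=snap('scene','s20')
cv2.imwrite('pics/c20.png',cv2.convertScaleAbs(cv2.resize(S['frame'][120:270,300:480],None,fx=4,fy=4,interpolation=cv2.INTER_CUBIC)[:,:,::-1],alpha=1.4))
E
```

```text
t 32.65 pos [634.4 153.  133.1] jaw 61.35 tilt 0.01 gap 0.508 q6 -1.02 F [-0.1  0.4 -0.6]
shift m [ 0.0891 -0.0007 -0.0001] n>= 1.4
turn rad -0.0009 n>= 0.0
```

View pics/w20.png

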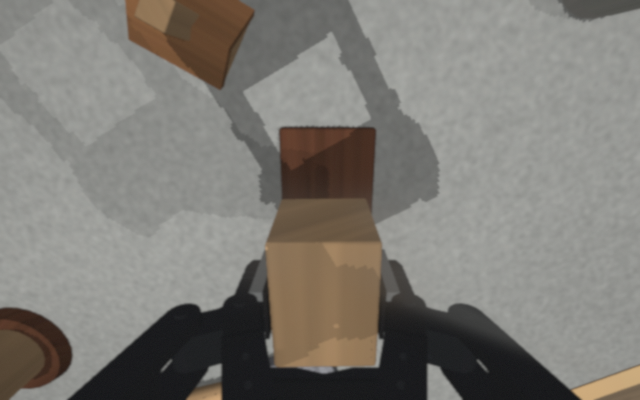

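View pics/c20.png

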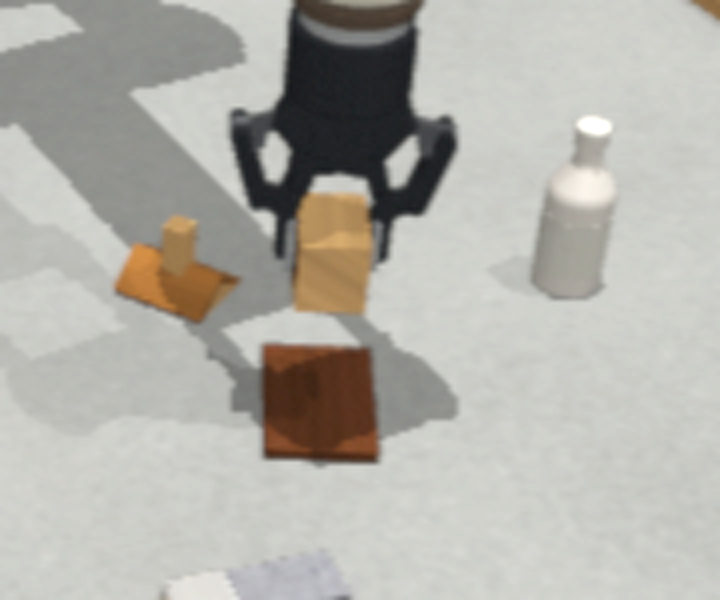

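```bash
python3 - <<'E'
from h import *
c=load('w20');p,R,s=tool()
for px in((281,128),(375,127.5)):
    X=atz(c,*px,10); print(X,R.T@(X-p))
for px in((280,205),(374,205)):
    X=atz(c,*px,10); print(X,R.T@(X-p))
print(proj(c,p*[1,1,0]+[0,0,10]))
E
```

```text
[571.3301897  150.00933775  10.        ] [123.10398966  53.94106418 -32.82295183]
[604.77868023 211.86648742  10.        ] [123.09807938  54.2286142   37.49792533]
[623.65331739 117.37335643  10.        ] [123.09840126  -7.62258662 -36.39140198]
[660.25028717 184.22461741  10.        ] [123.09195806  -7.70500049  39.82160517]
[324.89303319 196.08384734]
```

Call:
play_rows --pt "0.03 -0.0015 0.002 0" --pt "0.03 0 0 0" --pt "0.02 0 0 0" --pt "0.004 0 0 0" --pt "0 0 0 0"

```text
time: 33.33
eef_pos: [637.3, 154.0, 49.8]
tool_rot: [0.608, -0.361, 0.608, 0.361]
ft_force: [0.3, 0.1, -1.9]
finger_gap: 0.507
```

Call:
play_rows --pt "0.002 0 0 0" --pt "0 0 0 0"

```text
time: 33.58
eef_pos: [637.3, 154.1, 47.9]
tool_rot: [0.608, -0.361, 0.608, 0.361]
ft_force: [-0.3, 0.4, -1.0]
finger_gap: 0.512
```

```bash
python3 - <<'E'
from h import *
c=snap('wrist','w21');rows([636.7,154,43.6],61.4)
S=snap('scene','s21')
cv2.imwrite('pics/c21.png',cv2.convertScaleAbs(np.hstack([cv2.resize(S['frame'][160:260,320:440],None,fx=3.5,fy=3.5,interpolation=cv2.INTER_CUBIC)[:,:,::-1],cv2.resize(c['frame'][120:380,200:480],(377,350))[:,:,::-1]]),alpha=1.4))
E
```

```text
t 33.62 pos [637.2 154.1  47.8] jaw 61.41 tilt 0.07 gap 0.512 q6 -1.02 F [-0.8  0.4 -0.8]
shift m [ 0.0042  0.0004 -0.0003] n>= 0.1
turn rad 0.0002 n>= 0.0
```

View pics/c21.png

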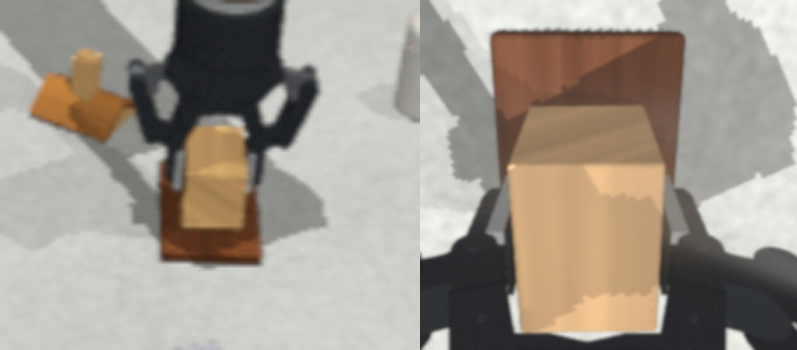

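Call:
play_rows --pt "0.0025 0 0 0" --pt "0 0 0 0"

```text
time: 33.92
eef_pos: [636.5, 154.0, 44.3]
tool_rot: [0.608, -0.361, 0.608, 0.361]
ft_force: [0.2, -0.2, -1.2]
finger_gap: 0.509
```

Call:
play_rows --pt "0.0015 0 0 0" --pt "0 0 0 0"

```text
time: 34.17
eef_pos: [636.9, 154.0, 43.7]
tool_rot: [0.608, -0.361, 0.608, 0.361]
ft_force: [-1.9, 0.9, 4.3]
finger_gap: 0.514
```

Call:
play_rows --pt "0.001 0 0 0" --pt "0 0 0 0"

```text
time: 34.42
eef_pos: [637.0, 154.1, 43.7]
tool_rot: [0.608, -0.361, 0.608, 0.361]
ft_force: [-5.5, -0.2, 9.5]
finger_gap: 0.509
```

Call:
play_rows --pt "0 0 0 0" --pt "0 0 0 0" --pt "0 0 0 0" --pt "0 0 0 0" --pt "0 0 0 0" --hand 1

```text
time: 35.05
eef_pos: [636.7, 154.0, 42.0]
tool_rot: [0.608, -0.361, 0.608, 0.361]
ft_force: [-0.2, 0.5, 0.4]
finger_gap: 1.002
```

Call:
play_rows --pt "-0.01 0 0 0" --pt "-0.03 0 0 0" --pt "-0.05 0 0 0" --pt "-0.05 0.03 0 0" --pt "0 0.04 0 0"

```text
time: 35.67
eef_pos: [578.6, 187.9, 189.0]
tool_rot: [0.612, -0.362, 0.604, 0.359]
ft_force: [-0.1, 0.2, -0.7]
finger_gap: 1.0
```

Call:
play_rows --pt "0 0 0 0" --pt "0 0 0 0" --pt "0 0 0 0"

```text
time: 36.05
eef_pos: [575.9, 186.9, 181.9]
tool_rot: [0.608, -0.361, 0.608, 0.361]
ft_force: [-0.0, -0.8, 0.2]
finger_gap: 1.002
```

```bash
python3 - <<'E'
from h import *
c=snap('wrist','w22');rows([475,125,180],124)
cv2.imwrite('pics/c22.png',cv2.convertScaleAbs(cv2.resize(c['frame'][130:320,220:430],None,fx=3,fy=3,interpolation=cv2.INTER_CUBIC)[:,:,::-1],alpha=1.4))
E
```

```text
t 36.1 pos [575.9 186.9 181.8] jaw 61.36 tilt 0.02 gap 1.002 q6 -0.96 F [-0.  -0.1  0.4]
shift m [ 0.0019  0.0588 -0.1027] n>= 1.9
turn rad -1.0933 n>= 5.9
```

View pics/c22.png

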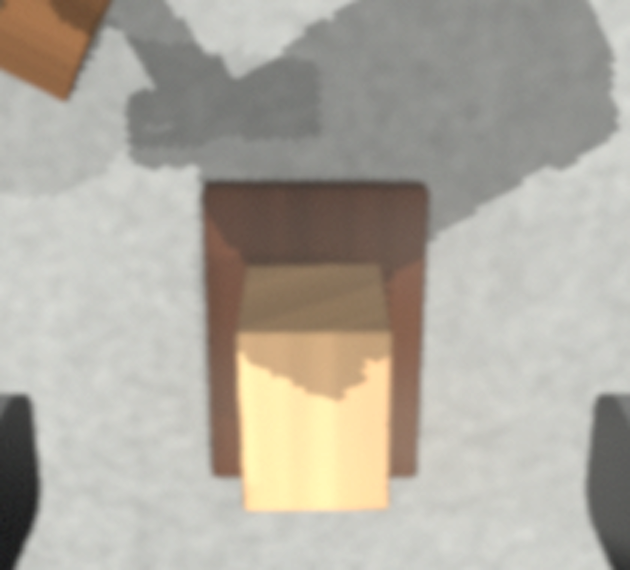

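View pics/w22.png

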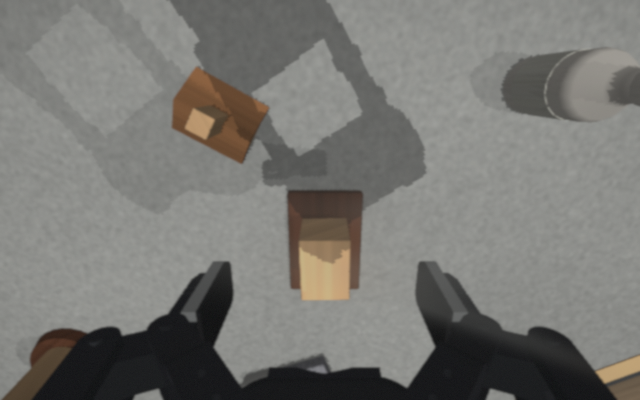

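```bash
python3 - <<'E'
from h import *
W=load('w22');p,R,s=tool()
f=lambda P,z:np.array([atz(W,x/3+219.7,y/3+129.7,z) for x,y in P])
A=f([(205,185),(427,185),(416,475),(213,475)],10);B=f([(237,330),(391,330),(388,510),(246,511)],60);C=f([(246,264),(384,263)],10)
for Q in(A,B,C): print(Q.mean(0).round(1),(Q@R-p@R).round(1).tolist(), )
print(((B.mean(0)-A.mean(0))@R).round(1))
Z=f([(205,185)],10)
r=[(200/1,124)]
print('chim',atz(W,200,124,56),[atz(W,*q,3).round(1) for q in((197,68),(268,107),(243,162),(173,127))])
E
```

```text
[634.4 155.1  10. ] [[171.8, -12.3, -35.1], [171.8, -12.3, 35.8], [171.8, -121.0, 36.0], [171.8, -121.0, -36.3]]
[636.  154.2  60. ] [[121.8, -38.4, -21.9], [121.8, -38.4, 21.2], [121.8, -98.4, 21.8], [121.8, -98.7, -20.7]]
[610.5 168.1  10. ] [[171.8, -39.6, -22.6], [171.8, -39.3, 22.7]]
[-50.   -1.8  -0. ]
chim [481.18646558 131.38648439  56.        ] [array([436.8, 136.8,   3. ]), array([494. , 173.5,   3. ]), array([525.6, 125.9,   3. ]), array([467.3,  87.6,   3. ])]
```

Call:
play_rows --pt "0 0.02 -0.0337 0" --pt "0 0.02 -0.0337 0" --pt "0 0.02 -0.0337 0" --pt "0 0 0 -0.18" --pt "0 0 0 -0.18"

```text
time: 36.72
eef_pos: [474.4, 126.8, 182.1]
tool_rot: [0.532, -0.465, 0.532, 0.465]
ft_force: [0.0, 0.3, -0.3]
finger_gap: 0.998
```

Call:
play_rows --pt "0.01 0 0 -0.18" --pt "0.01 0 0 -0.18" --pt "0.01 0 0 -0.18" --pt "0 0 0 -0.18" --pt "0 0 0 0"

```text
time: 37.35
eef_pos: [474.6, 127.1, 151.9]
tool_rot: [0.337, -0.622, 0.337, 0.622]
ft_force: [-0.2, -0.8, -0.1]
finger_gap: 0.998
```

Call:
play_rows --pt "0 0 0 0" --pt "0 0 0 0"

```text
time: 37.6
eef_pos: [474.4, 127.4, 152.3]
tool_rot: [-0.336, 0.622, -0.336, -0.622]
ft_force: [-0.3, 0.2, 0.6]
finger_gap: 0.999
```

```bash
python3 - <<'E'
from h import *
c=snap('wrist','w23');rows([481.5,131.4,47],123.2)
cv2.imwrite('pics/c23.png',cv2.convertScaleAbs(cv2.resize(c['frame'][130:290,220:430],None,fx=3.5,fy=3.5,interpolation=cv2.INTER_CUBIC)[:,:,::-1],alpha=1.6))
E
```

```text
t 37.65 pos [474.4 127.4 152.2] jaw 123.21 tilt 0.01 gap 0.994 q6 -2.13 F [-0.8  0.   0.5]
shift m [ 0.1052 -0.0082 -0.0005] n>= 1.7
turn rad 0.0002 n>= 0.0
```

View pics/c23.png

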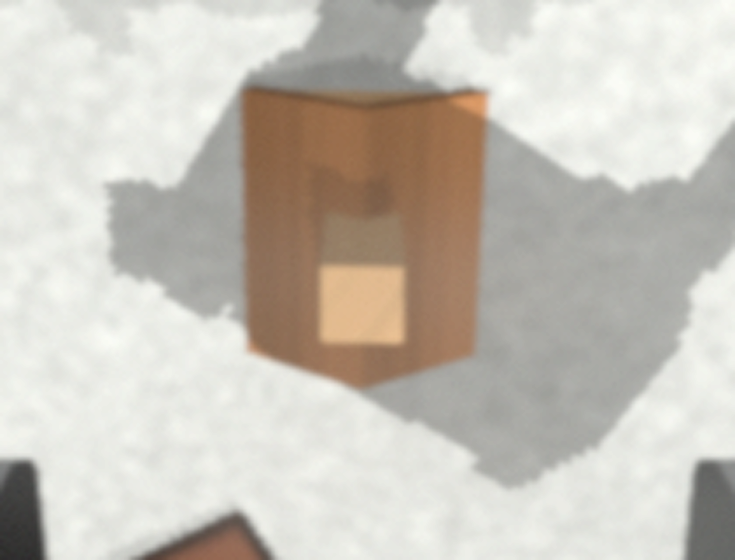

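The enlarged view shows the ridge along the image's vertical (tool y), chimney top at crop (362,305); jaw is aligned across the ridge.

```bash
python3 - <<'E'
from h import *
c=load('w23');p,R,s=tool()
u=(362.5/3.5+219.64,305/3.5+129.64)
for z in (56,): X=atz(c,*u,z);print(X,(X-p)@R)
print(tri([(c,*u),(load('w22'),200,124)]))
for q in((243,89),(489,91),(250,350),(474,354)):
    X=atz(c,q[0]/3.5+219.64,q[1]/3.5+129.64,1); print((X-p)@R)
for q in ((320,266),(406,264),(320,343),(406,344)): print((atz(c,q[0]/3.5+219.64,q[1]/3.5+129.64,56)-p)@R)
E
```

```text
[480.13150465 130.16164786  56.        ] [96.2350572  -6.32912401 -0.82778555]
(array([480.95468779, 130.60791861,  53.85519287]), [0.08, 0.08])
[151.23194063  27.89055008 -30.16831066]
[151.22329986  27.33788669  30.1038278 ]
[151.24718582 -42.30050592 -30.86768123]
[151.23880581 -43.51724046  28.59607174]
[96.23444824  2.39498589 -9.58818915]
[96.23177616  2.82082367  8.16457651]
[ 96.23824163 -15.0223421   -9.83344953]
[ 96.23565053 -15.26953744   8.36124029]
```

Call:
play_rows --pt "0.03 -0.0075 -0.0006 0" --pt "0.03 0 0 0" --pt "0.03 0 0 0" --pt "0.014 0 0 0" --pt "0 0 0 0"

```text
time: 38.28
eef_pos: [480.3, 131.0, 47.6]
tool_rot: [0.336, -0.622, 0.336, 0.623]
ft_force: [-0.4, -0.3, 0.1]
finger_gap: 0.999
```

Call:
play_rows --pt "0 0 0 0" --pt "0 0 0 0" --pt "0 0 0 0" --pt "0 0 0 0" --pt "0 0 0 0" --hand 0 --squeeze 30

```text
time: 38.9
eef_pos: [481.2, 131.1, 48.6]
tool_rot: [-0.336, 0.623, -0.336, -0.622]
ft_force: [0.1, 0.6, 3.6]
finger_gap: 0.205
```

Call:
play_rows --pt "0 0 0 0" --pt "0 0 0 0" --pt "0 0 0 0"

```text
time: 39.28
eef_pos: [481.2, 131.1, 48.6]
tool_rot: [-0.336, 0.623, -0.336, -0.622]
ft_force: [0.1, -0.0, 5.3]
finger_gap: 0.203
```

```bash
python3 - <<'E'
from h import *
c=snap('wrist','w24');rows([481.5,131.4,47],123.2)
p,R,s=tool()
for dx in(-2,0,2):
  for z,sx,sy in((0,35,30),(0,35,-30),(56,9,9),(56,-9,9),(56,-9,-9)):
    print(dx,z,proj(c,np.array([p[0],p[1],z])+R[:,1]*(sx+dx)+R[:,2]*sy).round(0),end=' ')
  print()
E
```

```text
t 39.33 pos [481.2 131.1  48.6] jaw 123.29 tilt 0.04 gap 0.208 q6 -2.13 F [-0.7 -0.6  5. ]
shift m [ 0.0016 -0.0004  0.0001] n>= 0.0
turn rad 0.0015 n>= 0.0
-2 0 [379. 184.] -2 0 [270. 184.] -2 56 [346. 284.] -2 56 [345. 319.] -2 56 [304. 319.] 
0 0 [379. 181.] 0 0 [270. 181.] 0 56 [346. 280.] 0 56 [345. 316.] 0 56 [304. 316.] 
2 0 [379. 177.] 2 0 [270. 178.] 2 56 [346. 276.] 2 56 [345. 312.] 2 56 [303. 312.]
```

View pics/w24.png

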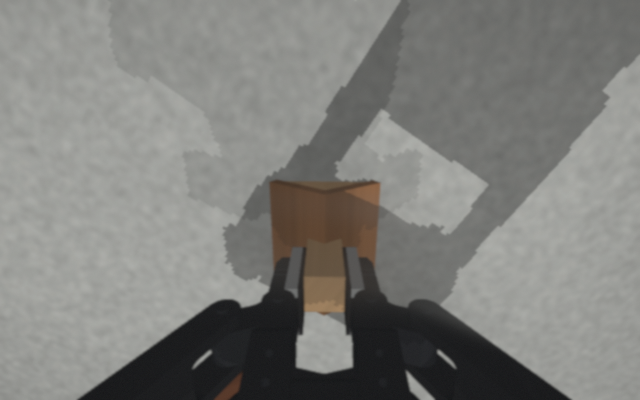

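Call:
play_rows --pt "-0.01 0 0 0" --pt "-0.03 0 0 0" --pt "-0.05 0 0 0" --pt "-0.01 -0.0357 -0.0165 0" --pt "0 -0.0357 -0.0165 0"

```text
time: 39.95
eef_pos: [560.4, 142.9, 150.5]
tool_rot: [-0.336, 0.623, -0.335, -0.621]
ft_force: [0.3, -0.3, -0.4]
finger_gap: 0.208
```

Call:
play_rows --pt "0 -0.0357 -0.0165 0" --pt "0 -0.0356 -0.0167 0" --pt "0 0 0 0.18" --pt "0 0 0 0.18" --pt "0 0 0 0.18"

```text
time: 40.58
eef_pos: [636.1, 154.1, 147.8]
tool_rot: [0.491, -0.508, 0.491, 0.509]
ft_force: [-0.1, -0.6, -0.8]
finger_gap: 0.203
```

Call:
play_rows --pt "0 0 0 0.18" --pt "0 0 0 0.18" --pt "0 0 0 0.18" --pt "0 0 0 0" --pt "0 0 0 0"

```text
time: 41.2
eef_pos: [636.3, 154.1, 148.1]
tool_rot: [0.607, -0.362, 0.608, 0.362]
ft_force: [-0.3, 0.6, -1.1]
finger_gap: 0.199
```

```bash
python3 - <<'E'
from h import *
c=snap('wrist','w25');rows([636.8,154.1,108.6],61.4)
E
```

```text
t 41.25 pos [636.3 154.  148.1] jaw 61.54 tilt 0.02 gap 0.206 q6 -1.02 F [-0.7 -0.8 -0.3]
shift m [ 0.0395 -0.0004  0.0003] n>= 0.6
turn rad 0.0025 n>= 0.0
```

View pics/w25.png

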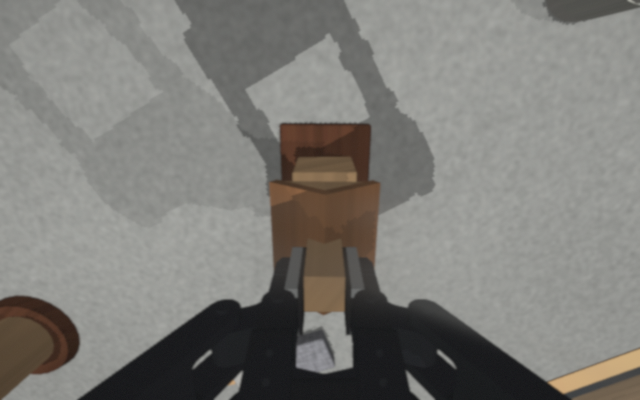

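Aligned over the house. Descending.

Call:
play_rows --pt "0.015 -0.0005 0 0" --pt "0.012 0 0 0" --pt "0.006 0 0 0" --pt "0.002 0 0 0" --pt "0 0 0 0"

```text
time: 41.88
eef_pos: [637.0, 153.8, 113.2]
tool_rot: [0.608, -0.361, 0.608, 0.361]
ft_force: [0.3, -0.2, -0.4]
finger_gap: 0.204
```

```bash
python3 - <<'E'
from h import *
c=snap('wrist','w26');rows([636.8,154.1,108.6],61.4)
S=snap('scene','s26')
cv2.imwrite('pics/c26.png',cv2.convertScaleAbs(np.hstack([cv2.resize(S['frame'][160:260,320:440],None,fx=3.5,fy=3.5,interpolation=cv2.INTER_CUBIC)[:,:,::-1],cv2.resize(c['frame'][100:360,200:480],(377,350))[:,:,::-1]]),alpha=1.4))
E
```

```text
t 41.92 pos [637.2 153.8 113.5] jaw 61.41 tilt 0.04 gap 0.204 q6 -1.02 F [-0.1  0.2 -0.1]
shift m [0.0049 0.0005 0.0001] n>= 0.1
turn rad 0.0002 n>= 0.0
```

View pics/c26.png

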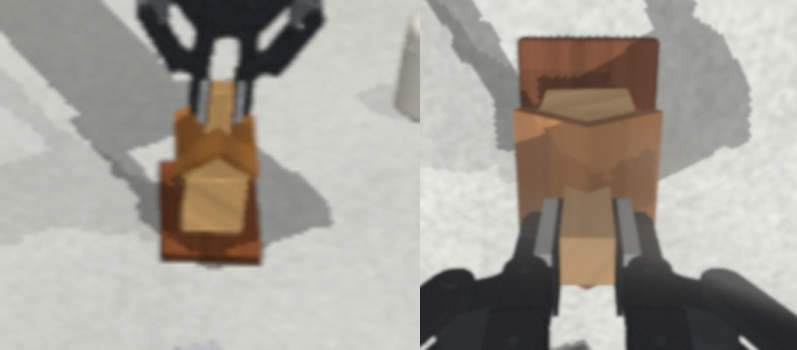

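Call:
play_rows --pt "0.003 0 0 0" --pt "0 0 0 0"

```text
time: 42.22
eef_pos: [636.7, 153.8, 109.9]
tool_rot: [0.608, -0.361, 0.608, 0.361]
ft_force: [-0.1, -0.3, 0.1]
finger_gap: 0.203
```

Call:
play_rows --pt "0.0015 0 0 0" --pt "0 0 0 0"

```text
time: 42.48
eef_pos: [636.9, 153.8, 108.7]
tool_rot: [0.608, -0.361, 0.608, 0.361]
ft_force: [-0.1, -0.4, -0.7]
finger_gap: 0.205
```

Call:
play_rows --pt "0.001 0 0 0" --pt "0 0 0 0"

```text
time: 42.72
eef_pos: [637.1, 153.8, 108.7]
tool_rot: [0.608, -0.361, 0.608, 0.361]
ft_force: [-1.5, -0.3, 5.9]
finger_gap: 0.202
```

Contact at 108.7. Release, retreat and check.

Call:
play_rows --pt "0 0 0 0" --pt "0 0 0 0" --pt "0 0 0 0" --pt "0 0 0 0" --pt "0 0 0 0" --hand 1

```text
time: 43.35
eef_pos: [636.9, 153.8, 107.5]
tool_rot: [0.608, -0.361, 0.608, 0.361]
ft_force: [-0.9, 0.2, -0.8]
finger_gap: 1.004
```

Call:
play_rows --pt "-0.01 0 0 0" --pt "-0.03 0 0 0" --pt "-0.05 0 0 0" --pt "-0.05 0.03 0 0" --pt "0 0.04 0 0"

```text
time: 43.98
eef_pos: [578.1, 187.6, 254.6]
tool_rot: [0.612, -0.362, 0.604, 0.359]
ft_force: [-0.4, 0.8, -0.2]
finger_gap: 1.0
```

Call:
play_rows --pt "0 0 0 0" --pt "0 0 0 0" --pt "0 0 0 0"

```text
time: 44.35
eef_pos: [576.0, 186.7, 247.3]
tool_rot: [0.608, -0.361, 0.608, 0.361]
ft_force: [-0.9, 0.4, -0.4]
finger_gap: 0.996
```

```bash
python3 - <<'E'
from h import *
c=snap('wrist','w27');rows([636.8,154.1,108.6],61.4)
S=snap('scene','s27');T=snap('top','t27')
cv2.imwrite('pics/c27.png',cv2.convertScaleAbs(np.hstack([cv2.resize(S['frame'][150:270,200:430],(600,313),interpolation=cv2.INTER_CUBIC)[:,:,::-1],]),alpha=1.4))
cv2.imwrite('pics/c28.png',cv2.convertScaleAbs(np.vstack([cv2.resize(c['frame'][130:330,200:450],(625,500))[:,:,::-1]]),alpha=1.4))
E
```

```text
t 44.4 pos [576.  186.7 247.3] jaw 61.36 tilt 0.03 gap 0.999 q6 -0.96 F [ 0.3 -0.4 -0.1]
shift m [ 0.1386 -0.0691  0.0006] n>= 2.5
turn rad -0.0007 n>= 0.0
```

View pics/c27.png

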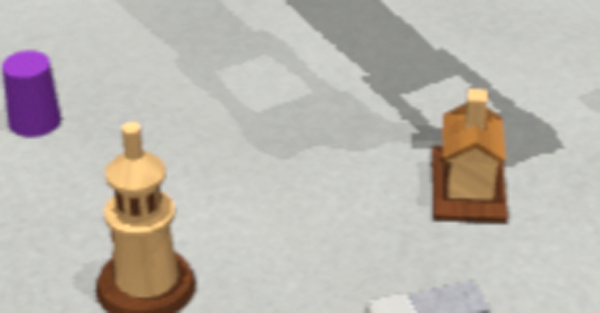

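View pics/c28.png

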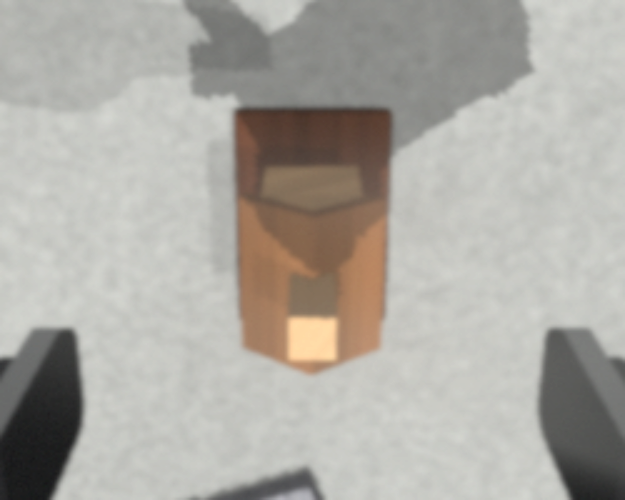

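View pics/t27.png

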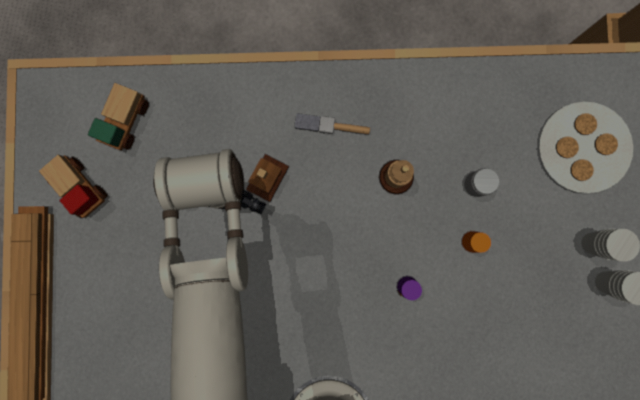

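```bash
python3 - <<'E'
from h import *
c=load('w27');p,R,s=tool()
X=atz(c,312.5/2.5+199.8,339/2.5+129.8,116); print(X, ((X-[636.8,154.1,116])@R).round(1))
# house foot corners in crop
for q in((259,198),(364,197)): print((atz(c,q[0]/2.5+199.8,q[1]/2.5+129.8,10)-[636.8,154.1,10])@R)
for q in((262,165),(361,165)): print((atz(c,q[0]/2.5+199.8,q[1]/2.5+129.8,10)-[636.8,154.1,10])@R)
print(s['ft_force'],s['qd'].round(3)); hand_in()
E
```

```text
[636.22515356 153.80123002 116.        ] [ 0.   0.4 -0.5]
[ 1.59816677e-02  1.31386799e+01 -2.58632397e+01]
[-2.87962726e-03  1.36256816e+01  2.42336118e+01]
[ 2.30762495e-02  2.97989504e+01 -2.40926411e+01]
[5.31861034e-03 2.97747442e+01 2.24820493e+01]
[-0.22843286  0.51783421 -0.86371696] [ 0.002 -0.004  0.003  0.002  0.001  0.001]
the job is handed in; nothing more can be done
```

The toy harbour is assembled and handed in at about 44 s of the 141 s allowed. I set down the tower, lantern, cap, house and roof in that order, each lowered until it touched and released before the next. `hand_in()` reports no verdict.

**Last checks:**
- **Lighthouse:** the tower, lantern and cap line up with the plinth to about 1–2 mm in the wrist and scene views.
- **Cottage:** the house is about 2 mm off the slab centre along its length, with its sides parallel to the slab's. The chimney is within 1 mm of the house centre, with the ridge along its long side.
- **Robot:** it was clear of everything and at rest, with the force reading about zero.
- **Bystanders:** in the last top view the tin, the brush and both look-alikes sit at the same pixels as at the start. The arm hid the glue bottle in that view. It was never approached and was standing normally in the scene view with the house held above the slab; I did not measure its position.

**Disagreements:** for the two fixed targets the cameras differed by about 4–5 mm in x (plinth: top camera 635 mm, wrist and scene about 630 mm). I used values in between, and the views after placing agreed with them.

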